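Sort the shot jars by heft and shut the good ones away

TASK

The white jars of steel shot on the bench look alike, but some are nearly used up: heft each one to find out. Stand every jar that weighs 200 g or more upright in a slot of the rack on the locker's open door, and set every lighter one in the clear tub for refilling; once all are sorted, push the door shut until it seats on its catch. Leave the glue bottle, the dish and the spatula where they are.

Things in the scene. Friction and masses are not known exactly. Their poses are not given: they have to be found in the camera images.
- jar_a: white squat jar with a tall grey cap, standing on the bench; all jars look alike. Body 48 mm across, 52 mm high; cap 26 mm across, 42 mm high on top of it (94 mm in all). Holds fine steel shot, packed tight: 60 g when empty up to 375 g when full, or anything between; this cannot be seen. Origin: centre of its underside, z up along the jar. May be absent
- jar_b: white squat jar with a tall grey cap, standing on the bench; all jars look alike. Body 48 mm across, 52 mm high; cap 26 mm across, 42 mm high on top of it (94 mm in all). Holds fine steel shot, packed tight: 60 g when empty up to 375 g when full, or anything between; this cannot be seen. Origin: centre of its underside, z up along the jar. May be absent
- jar_c: white squat jar with a tall grey cap, standing on the bench; all jars look alike. Body 48 mm across, 52 mm high; cap 26 mm across, 42 mm high on top of it (94 mm in all). Holds fine steel shot, packed tight: 60 g when empty up to 375 g when full, or anything between; this cannot be seen. Origin: centre of its underside, z up along the jar. May be absent
- jar_d: white squat jar with a tall grey cap, standing on the bench; all jars look alike. Body 48 mm across, 52 mm high; cap 26 mm across, 42 mm high on top of it (94 mm in all). Holds fine steel shot, packed tight: 60 g when empty up to 375 g when full, or anything between; this cannot be seen. Origin: centre of its underside, z up along the jar. May be absent
- jar_e: white squat jar with a tall grey cap, standing on the bench; all jars look alike. Body 48 mm across, 52 mm high; cap 26 mm across, 42 mm high on top of it (94 mm in all). Holds fine steel shot, packed tight: 60 g when empty up to 375 g when full, or anything between; this cannot be seen. Origin: centre of its underside, z up along the jar. May be absent
- tub: clear open tub for jars to be refilled, 200 mm (its x) by 150 mm (its y), 70 mm high, walls and floor 5 mm, loose on the bench, 700 g. Origin: centre of its underside
- locker_door (a joint): angle of the locker's door in rad: 0 shut and seated, grows as it swings open towards the robot. No spring: stiff hinge (about 1 N at 170 mm), it stays where left. From about 0.08 it meets a sprung roller catch at its free edge and must be pushed over it (about 6 N at 170 mm from the hinge); below about 0.03 it is drawn in and held against its stop at 0
- hinge (a point): on the door's upright hinge axis at bench level, at the left (+y) end of the jar locker, a plywood cabinet with clear roof, 121 mm high, its open front to the robot. Axes fixed to the locker: x into it, square to the shut door; the shut door runs from here along -y. Opening turns the door clockwise, seen from above, by its angle
- slot0 (a point): rack slot nearest the hinge: centre of its floor, where a jar stands. The rack is fixed inside the door and swings with it. Square well 56 mm wide, floor 14 mm above the bench, walls 6 mm thick, tops 48 mm above the bench; slots 62 mm apart, 44 mm from the door's inner face; this one 44 mm from the hinge. Its y points along the door to the hinge, its x away from the door panel
- slot1 (a point): rack slot second from the hinge: centre of its floor, where a jar stands. The rack is fixed inside the door and swings with it. Square well 56 mm wide, floor 14 mm above the bench, walls 6 mm thick, tops 48 mm above the bench; slots 62 mm apart, 44 mm from the door's inner face; this one 106 mm from the hinge. Its y points along the door to the hinge, its x away from the door panel
- slot2 (a point): rack slot third from the hinge: centre of its floor, where a jar stands. The rack is fixed inside the door and swings with it. Square well 56 mm wide, floor 14 mm above the bench, walls 6 mm thick, tops 48 mm above the bench; slots 62 mm apart, 44 mm from the door's inner face; this one 168 mm from the hinge. Its y points along the door to the hinge, its x away from the door panel
- slot3 (a point): rack slot nearest the door's free edge: centre of its floor, where a jar stands. The rack is fixed inside the door and swings with it. Square well 56 mm wide, floor 14 mm above the bench, walls 6 mm thick, tops 48 mm above the bench; slots 62 mm apart, 44 mm from the door's inner face; this one 230 mm from the hinge. Its y points along the door to the hinge, its x away from the door panel
- door_face (a point): point on the flat outer face of the door, where it can be pushed: 170 mm from the hinge, 85 mm above the bench. Door panel 278 mm wide, 12 mm thick (hinge axis in its middle), top 110 mm above the bench. Its x points through the door to the rack, its y along the door to the hinge
- door_knob (a point): steel knob 14 mm square standing 29 mm out of the door's outer face, 262 mm from the hinge, 92 mm above the bench: keep clear of it or use it to pull the door open
- glue: white glue bottle with an orange cone nozzle, 52 mm across, 112 mm high, among the jars; not one of the jars; a bystander. Origin: its underside
- sand_dish: small grey dish, 90 mm across, 35 mm high; a bystander. Origin: its underside
- spatula: spatula lying on the bench, 210 mm long; a bystander. Origin: its underside

How it is judged:
On the way, in this order (a step that is already met when the one before it is completed fails the run):
1. every jar is where it belongs, the heavy ones in the rack and the light ones in the tub, while the door is open (((horizontal distance between jar_a and slot0 below 0.012 m and z of jar_a in the frame of slot0 below 0.01 m and angle between jar_a's own z axis and vertical below 0.15 rad and contact force between jar_a and anything else above 1.4 N and contact force between jar_a and the fingers below 0.2 N) or (horizontal distance between jar_a and slot1 below 0.012 m and z of jar_a in the frame of slot1 below 0.01 m and angle between jar_a's own z axis and vertical below 0.15 rad and contact force between jar_a and anything else above 1.4 N and contact force between jar_a and the fingers below 0.2 N) or (horizontal distance between jar_a and slot2 below 0.012 m and z of jar_a in the frame of slot2 below 0.01 m and angle between jar_a's own z axis and vertical below 0.15 rad and contact force between jar_a and anything else above 1.4 N and contact force between jar_a and the fingers below 0.2 N) or (horizontal distance between jar_a and slot3 below 0.012 m and z of jar_a in the frame of slot3 below 0.01 m and angle between jar_a's own z axis and vertical below 0.15 rad and contact force between jar_a and anything else above 1.4 N and contact force between jar_a and the fingers below 0.2 N) or (x of jar_a in the frame of tub between -0.095 and 0.095 m and y of jar_a in the frame of tub between -0.07 and 0.07 m and z of jar_a in the frame of tub below 0.06 m and contact force between jar_a and tub below 2.55 N)) and ((horizontal distance between jar_b and slot0 below 0.012 m and z of jar_b in the frame of slot0 below 0.01 m and angle between jar_b's own z axis and vertical below 0.15 rad and contact force between jar_b and anything else above 1.4 N and contact force between jar_b and the fingers below 0.2 N) or (horizontal distance between jar_b and slot1 below 0.012 m and z of jar_b in the frame of slot1 below 0.01 m and angle between jar_b's own z axis and vertical below 0.15 rad and contact force between jar_b and anything else above 1.4 N and contact force between jar_b and the fingers below 0.2 N) or (horizontal distance between jar_b and slot2 below 0.012 m and z of jar_b in the frame of slot2 below 0.01 m and angle between jar_b's own z axis and vertical below 0.15 rad and contact force between jar_b and anything else above 1.4 N and contact force between jar_b and the fingers below 0.2 N) or (horizontal distance between jar_b and slot3 below 0.012 m and z of jar_b in the frame of slot3 below 0.01 m and angle between jar_b's own z axis and vertical below 0.15 rad and contact force between jar_b and anything else above 1.4 N and contact force between jar_b and the fingers below 0.2 N) or (x of jar_b in the frame of tub between -0.095 and 0.095 m and y of jar_b in the frame of tub between -0.07 and 0.07 m and z of jar_b in the frame of tub below 0.06 m and contact force between jar_b and tub below 2.55 N)) and ((horizontal distance between jar_c and slot0 below 0.012 m and z of jar_c in the frame of slot0 below 0.01 m and angle between jar_c's own z axis and vertical below 0.15 rad and contact force between jar_c and anything else above 1.4 N and contact force between jar_c and the fingers below 0.2 N) or (horizontal distance between jar_c and slot1 below 0.012 m and z of jar_c in the frame of slot1 below 0.01 m and angle between jar_c's own z axis and vertical below 0.15 rad and contact force between jar_c and anything else above 1.4 N and contact force between jar_c and the fingers below 0.2 N) or (horizontal distance between jar_c and slot2 below 0.012 m and z of jar_c in the frame of slot2 below 0.01 m and angle between jar_c's own z axis and vertical below 0.15 rad and contact force between jar_c and anything else above 1.4 N and contact force between jar_c and the fingers below 0.2 N) or (horizontal distance between jar_c and slot3 below 0.012 m and z of jar_c in the frame of slot3 below 0.01 m and angle between jar_c's own z axis and vertical below 0.15 rad and contact force between jar_c and anything else above 1.4 N and contact force between jar_c and the fingers below 0.2 N) or (x of jar_c in the frame of tub between -0.095 and 0.095 m and y of jar_c in the frame of tub between -0.07 and 0.07 m and z of jar_c in the frame of tub below 0.06 m and contact force between jar_c and tub below 2.55 N)) and ((horizontal distance between jar_d and slot0 below 0.012 m and z of jar_d in the frame of slot0 below 0.01 m and angle between jar_d's own z axis and vertical below 0.15 rad and contact force between jar_d and anything else above 1.4 N and contact force between jar_d and the fingers below 0.2 N) or (horizontal distance between jar_d and slot1 below 0.012 m and z of jar_d in the frame of slot1 below 0.01 m and angle between jar_d's own z axis and vertical below 0.15 rad and contact force between jar_d and anything else above 1.4 N and contact force between jar_d and the fingers below 0.2 N) or (horizontal distance between jar_d and slot2 below 0.012 m and z of jar_d in the frame of slot2 below 0.01 m and angle between jar_d's own z axis and vertical below 0.15 rad and contact force between jar_d and anything else above 1.4 N and contact force between jar_d and the fingers below 0.2 N) or (horizontal distance between jar_d and slot3 below 0.012 m and z of jar_d in the frame of slot3 below 0.01 m and angle between jar_d's own z axis and vertical below 0.15 rad and contact force between jar_d and anything else above 1.4 N and contact force between jar_d and the fingers below 0.2 N) or (x of jar_d in the frame of tub between -0.095 and 0.095 m and y of jar_d in the frame of tub between -0.07 and 0.07 m and z of jar_d in the frame of tub below 0.06 m and contact force between jar_d and tub below 2.55 N)) and ((horizontal distance between jar_e and slot0 below 0.012 m and z of jar_e in the frame of slot0 below 0.01 m and angle between jar_e's own z axis and vertical below 0.15 rad and contact force between jar_e and anything else above 1.4 N and contact force between jar_e and the fingers below 0.2 N) or (horizontal distance between jar_e and slot1 below 0.012 m and z of jar_e in the frame of slot1 below 0.01 m and angle between jar_e's own z axis and vertical below 0.15 rad and contact force between jar_e and anything else above 1.4 N and contact force between jar_e and the fingers below 0.2 N) or (horizontal distance between jar_e and slot2 below 0.012 m and z of jar_e in the frame of slot2 below 0.01 m and angle between jar_e's own z axis and vertical below 0.15 rad and contact force between jar_e and anything else above 1.4 N and contact force between jar_e and the fingers below 0.2 N) or (horizontal distance between jar_e and slot3 below 0.012 m and z of jar_e in the frame of slot3 below 0.01 m and angle between jar_e's own z axis and vertical below 0.15 rad and contact force between jar_e and anything else above 1.4 N and contact force between jar_e and the fingers below 0.2 N) or (x of jar_e in the frame of tub between -0.095 and 0.095 m and y of jar_e in the frame of tub between -0.07 and 0.07 m and z of jar_e in the frame of tub below 0.06 m and contact force between jar_e and tub below 2.55 N)) and value of joint locker_door above 0.5 rad), for 0.3 s.
2. the door is pushed shut over its catch (value of joint locker_door below 0.02 rad), for 0.3 s.
At the end, for the whole second after the job is handed in: Heavy jars stand upright (0.15 rad) in rack slots (within 12 mm of the centre, under 10 mm above the floor), light ones are inside the tub (a jar of 145 to 255 g passes in either place), the door is seated (under 0.02 rad) and all jars are at rest (((horizontal distance between jar_a and slot0 below 0.012 m and z of jar_a in the frame of slot0 below 0.01 m and angle between jar_a's own z axis and vertical below 0.15 rad and contact force between jar_a and anything else above 1.4 N and contact force between jar_a and the fingers below 0.2 N) or (horizontal distance between jar_a and slot1 below 0.012 m and z of jar_a in the frame of slot1 below 0.01 m and angle between jar_a's own z axis and vertical below 0.15 rad and contact force between jar_a and anything else above 1.4 N and contact force between jar_a and the fingers below 0.2 N) or (horizontal distance between jar_a and slot2 below 0.012 m and z of jar_a in the frame of slot2 below 0.01 m and angle between jar_a's own z axis and vertical below 0.15 rad and contact force between jar_a and anything else above 1.4 N and contact force between jar_a and the fingers below 0.2 N) or (horizontal distance between jar_a and slot3 below 0.012 m and z of jar_a in the frame of slot3 below 0.01 m and angle between jar_a's own z axis and vertical below 0.15 rad and contact force between jar_a and anything else above 1.4 N and contact force between jar_a and the fingers below 0.2 N) or (x of jar_a in the frame of tub between -0.095 and 0.095 m and y of jar_a in the frame of tub between -0.07 and 0.07 m and z of jar_a in the frame of tub below 0.06 m and contact force between jar_a and tub below 2.55 N)) and ((horizontal distance between jar_b and slot0 below 0.012 m and z of jar_b in the frame of slot0 below 0.01 m and angle between jar_b's own z axis and vertical below 0.15 rad and contact force between jar_b and anything else above 1.4 N and contact force between jar_b and the fingers below 0.2 N) or (horizontal distance between jar_b and slot1 below 0.012 m and z of jar_b in the frame of slot1 below 0.01 m and angle between jar_b's own z axis and vertical below 0.15 rad and contact force between jar_b and anything else above 1.4 N and contact force between jar_b and the fingers below 0.2 N) or (horizontal distance between jar_b and slot2 below 0.012 m and z of jar_b in the frame of slot2 below 0.01 m and angle between jar_b's own z axis and vertical below 0.15 rad and contact force between jar_b and anything else above 1.4 N and contact force between jar_b and the fingers below 0.2 N) or (horizontal distance between jar_b and slot3 below 0.012 m and z of jar_b in the frame of slot3 below 0.01 m and angle between jar_b's own z axis and vertical below 0.15 rad and contact force between jar_b and anything else above 1.4 N and contact force between jar_b and the fingers below 0.2 N) or (x of jar_b in the frame of tub between -0.095 and 0.095 m and y of jar_b in the frame of tub between -0.07 and 0.07 m and z of jar_b in the frame of tub below 0.06 m and contact force between jar_b and tub below 2.55 N)) and ((horizontal distance between jar_c and slot0 below 0.012 m and z of jar_c in the frame of slot0 below 0.01 m and angle between jar_c's own z axis and vertical below 0.15 rad and contact force between jar_c and anything else above 1.4 N and contact force between jar_c and the fingers below 0.2 N) or (horizontal distance between jar_c and slot1 below 0.012 m and z of jar_c in the frame of slot1 below 0.01 m and angle between jar_c's own z axis and vertical below 0.15 rad and contact force between jar_c and anything else above 1.4 N and contact force between jar_c and the fingers below 0.2 N) or (horizontal distance between jar_c and slot2 below 0.012 m and z of jar_c in the frame of slot2 below 0.01 m and angle between jar_c's own z axis and vertical below 0.15 rad and contact force between jar_c and anything else above 1.4 N and contact force between jar_c and the fingers below 0.2 N) or (horizontal distance between jar_c and slot3 below 0.012 m and z of jar_c in the frame of slot3 below 0.01 m and angle between jar_c's own z axis and vertical below 0.15 rad and contact force between jar_c and anything else above 1.4 N and contact force between jar_c and the fingers below 0.2 N) or (x of jar_c in the frame of tub between -0.095 and 0.095 m and y of jar_c in the frame of tub between -0.07 and 0.07 m and z of jar_c in the frame of tub below 0.06 m and contact force between jar_c and tub below 2.55 N)) and ((horizontal distance between jar_d and slot0 below 0.012 m and z of jar_d in the frame of slot0 below 0.01 m and angle between jar_d's own z axis and vertical below 0.15 rad and contact force between jar_d and anything else above 1.4 N and contact force between jar_d and the fingers below 0.2 N) or (horizontal distance between jar_d and slot1 below 0.012 m and z of jar_d in the frame of slot1 below 0.01 m and angle between jar_d's own z axis and vertical below 0.15 rad and contact force between jar_d and anything else above 1.4 N and contact force between jar_d and the fingers below 0.2 N) or (horizontal distance between jar_d and slot2 below 0.012 m and z of jar_d in the frame of slot2 below 0.01 m and angle between jar_d's own z axis and vertical below 0.15 rad and contact force between jar_d and anything else above 1.4 N and contact force between jar_d and the fingers below 0.2 N) or (horizontal distance between jar_d and slot3 below 0.012 m and z of jar_d in the frame of slot3 below 0.01 m and angle between jar_d's own z axis and vertical below 0.15 rad and contact force between jar_d and anything else above 1.4 N and contact force between jar_d and the fingers below 0.2 N) or (x of jar_d in the frame of tub between -0.095 and 0.095 m and y of jar_d in the frame of tub between -0.07 and 0.07 m and z of jar_d in the frame of tub below 0.06 m and contact force between jar_d and tub below 2.55 N)) and ((horizontal distance between jar_e and slot0 below 0.012 m and z of jar_e in the frame of slot0 below 0.01 m and angle between jar_e's own z axis and vertical below 0.15 rad and contact force between jar_e and anything else above 1.4 N and contact force between jar_e and the fingers below 0.2 N) or (horizontal distance between jar_e and slot1 below 0.012 m and z of jar_e in the frame of slot1 below 0.01 m and angle between jar_e's own z axis and vertical below 0.15 rad and contact force between jar_e and anything else above 1.4 N and contact force between jar_e and the fingers below 0.2 N) or (horizontal distance between jar_e and slot2 below 0.012 m and z of jar_e in the frame of slot2 below 0.01 m and angle between jar_e's own z axis and vertical below 0.15 rad and contact force between jar_e and anything else above 1.4 N and contact force between jar_e and the fingers below 0.2 N) or (horizontal distance between jar_e and slot3 below 0.012 m and z of jar_e in the frame of slot3 below 0.01 m and angle between jar_e's own z axis and vertical below 0.15 rad and contact force between jar_e and anything else above 1.4 N and contact force between jar_e and the fingers below 0.2 N) or (x of jar_e in the frame of tub between -0.095 and 0.095 m and y of jar_e in the frame of tub between -0.07 and 0.07 m and z of jar_e in the frame of tub below 0.06 m and contact force between jar_e and tub below 2.55 N)) and value of joint locker_door below 0.02 rad and linear speed of each of jar_a, jar_b, jar_c, jar_d, jar_e below 0.03 m/s); the robot touches nothing.
It fails at once if the glue bottle, dish or spatula is shoved more than 50 mm (distance of any of glue, sand_dish, spatula from where it was at the start of the episode above 0.05 m).
Of jar_a, jar_b, jar_c, jar_d, jar_e only 3 to 4 are there at a start; the rules pass over those that are not, and their reading is None.
At some moment in a run one of jar_a, jar_b, jar_c, jar_d, jar_e may be knocked a few centimetres aside while the robot is not near it.
Once in a run the grip may slacken for a moment while it holds something.
It also fails if it takes over 210 s, if anything falls off the work surface, if the arm or the gripper's body presses on something with over 40 N, if the wrist force passes 120 N, or if a joint passes its speed limit or range.

ROBOT

A 6-joint arm with a two-finger parallel gripper is mounted at the origin on the work surface. World frame = base frame: x ahead of the robot, y to its left, z up, the work surface at z = 0. Lengths are in m, angles in rad, forces in N, time in s.
With the tool pointing down it reaches from about 0.35 to 0.85 m from the base axis. Payload 8.1 kg.
Tool frame: the origin (TCP) lies between the finger pads; the fingertips stand 25 mm ahead of it and the grasp point (between the pads) lies 6 mm ahead of it; z points along the fingers, y is the line along which they close (so a half turn about z gives the same grasp; the last joint's range is limited). The gripper opens to 93 mm and grips with 3 to 60 N. Pads are 15 mm wide; open, the fingers measure 128 mm over their backs; the gripper's body (75 mm by 188 mm) begins 65 mm behind the grasp point.
Start: joints at [1.18, 0.13, 1.488, -0, 1.523, -0.085], TCP at [0.181, 0.572, 0.244] pointing down, gripper open.
Joint ranges: [-2.96, 2.96], [-0.89, 2.26], [0.02, 2.5], [-1.34, 4.48], [0, 2.73], [-2.66, 2.66]. Speed limits (rad/s): [2.39, 2.39, 2.79, 3.14, 3.14, 3.14].

INTERFACE

Orientations are given as a rotation vector (axis times angle).
In Python, from plant import robot gives the robot as it stands.
- The arm moves only by the tool arm_command, never from a script. Its argument "increments" is text: rows parted by semicolons, each of 5 numbers parted by spaces: the closure, from 0 (fully open) to 1 (shut), then the shift along the tool's x, y, z in mm, then the turn about the tool's z in rad. A call has 1 to 5 rows; each row is the pose to reach, as a shift and turn from the pose commanded when the call began, along the tool's axes at that moment; what a row does not reach only later rows make up. A row lasts 1/10 s, in which the tool goes at most 50 mm and 8.59 degrees, less where a joint would pass 70% of its speed; a pose out of reach is approached as far as the arm can. A call with a gripper value outside its range is refused whole. The fingers move at their own pace and stop on an object; "grip_force" is the grip in N (left out, the last holds). Time passes only in rows, so rows that repeat a pose let the fingers close. It gives the time, the measured TCP pose, the force, the opening and the grip force at its end, in the units of the state.
- robot.read_state(): the state, without advancing time (a new reading comes with each control period).
- robot.read_camera(name): name is "side" or "top"; returns the picture (420x560x3 uint8, blue, green, red); there is no depth.
- robot.camera_model(name): a dict with "fx", "fy", "cx", "cy" (pixels), "eye" and "rotation" of the camera in the world. Camera axes: x right, y down, z forward; pixel columns grow to the right and rows downward; lengths in m; the calibration is good to about 2 mm. A picture is of the moment at which its call begins. camera_model takes no time and is no camera call.
- robot.close_job(): hands the job in; it is judged then, once.
The state is a dict: "t": time; "q": joint angles; "dq": joint speeds; "joint_torque": joint torques, N m; "tool_pos": TCP position; "orientation": TCP orientation; "force": force on the tool from outside, world axes, zero at the start; "wrist_torque": the same for the moment, N m; "opening": finger opening in m; "gripper_force": force on a finger pad.
Only numpy, scipy, OpenCV 4.12 (cv2) and the standard library are available. Lean on these libraries where they do the work, as an engineer would, in place of code of your own. Each camera call takes 0.05 s, during which the arm holds its last target. There are 200 camera calls.

## Working session

There is one attempt and no reset: what is moved stays moved. The work goes in short steps, Python scripts to look and compute and a tool call to move; the robot and the scene stay as the last step left them, time stands still between calls to the robot, and variables do not carry over. Pictures are saved under pics/ and viewed, at most 14 in all, crops included, and the job is handed in when it is done.

Besides the shell and the picture viewer there is one more tool, called after "Call:" as a command line: name --argument value ..., lists and objects as JSON in quotes. arm_command: Moves the arm, as the interface text tells. Its arguments: {"type":"object","properties":{"increments":{"type":"string"},"grip_force":{"type":"number"}},"required":["increments"]}

```bash
mkdir -p pics; ls
python3 - <<'E'
from plant import robot
import cv2,numpy as np
for n in("top","side"):
    cv2.imwrite(f"pics/{n}0.png",cv2.resize(robot.read_camera(n),(784,588),interpolation=cv2.INTER_CUBIC)); print(n,robot.camera_model(n))
s=robot.read_state();print(s)
E
```

```text
pics
top {'fx': 494.47289783044056, 'fy': 494.47289783044056, 'cx': 283.3865598372268, 'cy': 210.47629711627474, 'eye': array([0.41881502, 0.00225581, 1.44348518]), 'rotation': array([-2.17510655,  2.14191126, -0.14604451])}
side {'fx': 447.1208795280559, 'fy': 447.1208795280559, 'cx': 274.782987825902, 'cy': 211.56124180133628, 'eye': array([ 0.01162807, -0.68470237,  0.78896103]), 'rotation': array([-2.10859295,  0.79022086, -0.39794679])}
{'t': 0.1, 'q': array([ 1.17959222e+00,  1.31073703e-01,  1.48914776e+00,  7.94293176e-06,
        1.52296830e+00, -8.54087938e-02]), 'dq': array([ 0.00092889, -0.00167521, -0.00296934,  0.00034588,  0.00061712,
       -0.00119516]), 'joint_torque': array([ 1.44164609e-03, -5.61334705e+01, -4.93099093e+01,  7.70814694e-02,
        2.89847504e-02, -7.52308961e-05]), 'tool_pos': array([0.18043956, 0.57175245, 0.24271185]), 'orientation': array([-4.78414654e-01, -3.10456129e+00,  2.43460274e-03]), 'force': array([0.27029509, 0.31176839, 0.44219021]), 'wrist_torque': array([ 0.00591807, -0.00915855,  0.01963674]), 'gripper_force': 0.0, 'opening': 0.09252226622406977}
```

View pics/top0.png

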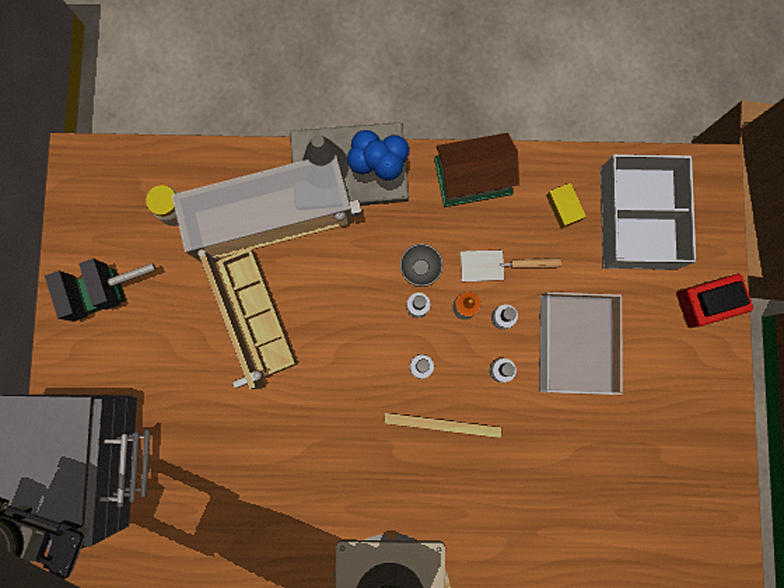

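View pics/side0.png

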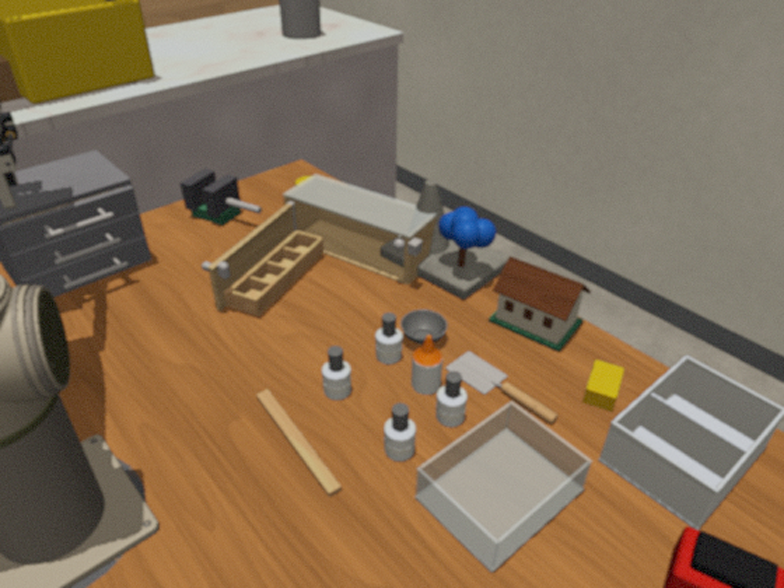

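The top picture shows four jars (display px about 419,300; 422,366; 507,315; 505,370), the glue bottle at (467,304), the tub around (580,343), and the door running from its hinge (~205,255) to its free edge (~255,382). I'll enlarge both views to measure.

Run:
```python
import cv2
t=cv2.imread("pics/top0.png");s=cv2.imread("pics/side0.png")
t=cv2.resize(t,(560,420),interpolation=cv2.INTER_AREA) # placeholder scale back
from plant import robot
t=robot.read_camera("top");s=robot.read_camera("side")
def crop(im,x,y,w,h,k,n): cv2.imwrite(f"pics/{n}.png",cv2.resize(im[y:y+h,x:x+w],None,fx=k,fy=k,interpolation=cv2.INTER_CUBIC))
crop(t,270,180,190,110,4,"tj"); crop(s,220,210,200,150,4,"sj")
crop(t,120,130,150,150,4,"td"); crop(s,130,110,190,120,4,"sd")
```

```text
(no output)
```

View pics/tj.png

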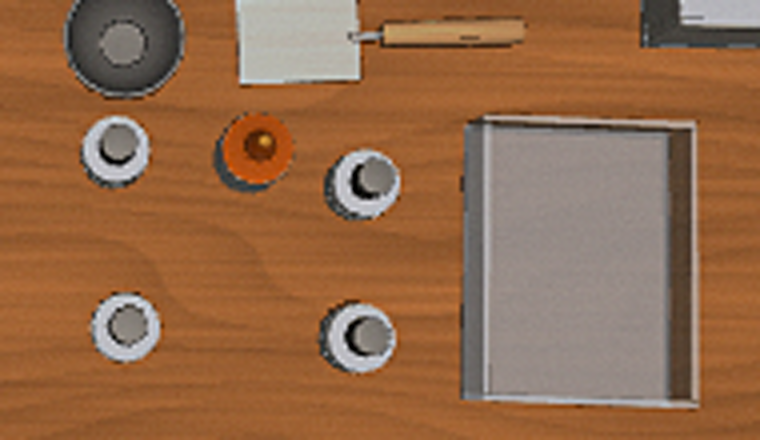

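View pics/sj.png

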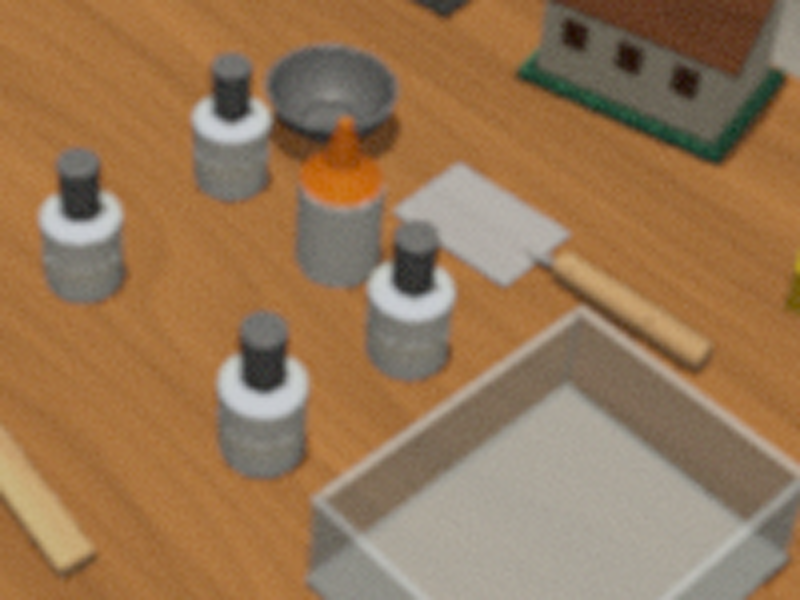

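View pics/td.png

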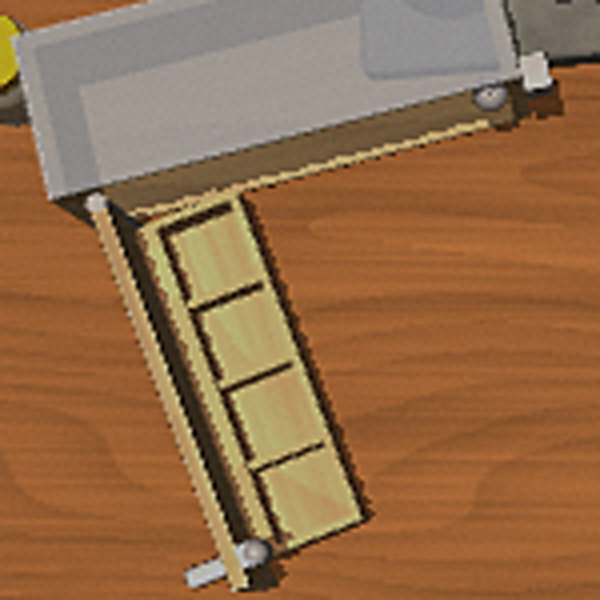

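View pics/sd.png

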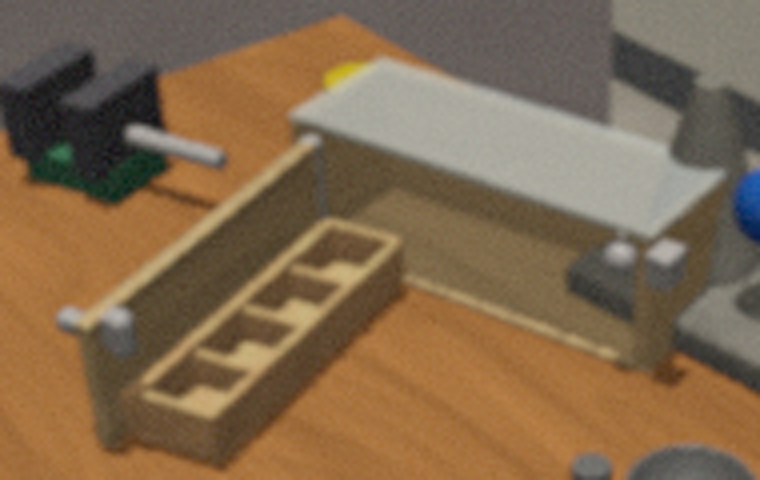

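Readings, as crop pixels. Cap tops in the top view: (118,143), (129,325), (376,177), (373,335). In the side view: (232,68), (78,163), (418,237), (265,329). The hinge pin, rack-rim corners and tub-rim corners are visible in both views. Next I triangulate.

```bash
cat > h.py <<'E'
import numpy as np, cv2
from scipy.spatial.transform import Rotation as R
from plant import robot
def cam(n):
    c=robot.camera_model(n); return c,R.from_rotvec(c["rotation"]).as_matrix()
def ray(n,u,v):
    c,M=cam(n); d=M@np.array([(u-c["cx"])/c["fx"],(v-c["cy"])/c["fy"],1]); return c["eye"],d/np.linalg.norm(d)
def plane(n,u,v,z):
    e,d=ray(n,u,v); return e+d*(z-e[2])/d[2]
def tri(a,b):
    (e1,d1),(e2,d2)=ray("top",*a),ray("side",*b)
    t=np.linalg.lstsq(np.c_[d1,-d2],e2-e1,rcond=None)[0]; p,q=e1+t[0]*d1,e2+t[1]*d2
    return (p+q)/2,np.linalg.norm(p-q)
def proj(n,p):
    c,M=cam(n); q=M.T@(np.asarray(p)-c["eye"]); return c["fx"]*q[0]/q[2]+c["cx"],c["fy"]*q[1]/q[2]+c["cy"]
E
python3 - <<'E'
from h import *
np.set_printoptions(precision=4,suppress=True)
f=lambda p,o:((p[0]+.5)/4-.5+o[0],(p[1]+.5)/4-.5+o[1])
TJ,SJ,TD,SD=(270,180),(220,210),(120,130),(130,110)
print(R.from_rotvec(cam("top")[0]["rotation"]).as_matrix())
for n,a,b in zip("1234",[(118,143),(129,325),(376,177),(373,335)],[(232,68),(78,163),(418,237),(265,329)]):
    print("jar",n,*tri(f(a,TJ),f(b,SJ)),plane("top",*f(a,TJ),.094))
for n,a in zip("1234",[(116,150),(126,327),(365,184),(361,337)]): print("body",plane("top",*f(a,TJ),.052))
for n,a,b in [("hinge",(97,202),(312,142)),("rack farin",(145,232),(322,222)),("far right",(240,197),(402,240)),("near right",(368,518),(215,412)),("near left",(285,552),(140,390)),("free end",(238,585),(95,322))]:
    print(n,*tri(f(a,TD),f(b,SD)))
for a in [(145,232),(240,197),(368,518),(285,552)]: print("rack .048",plane("top",*f(a,TD),.048))
for a in [(97,202),(238,583)]: print("door .11",plane("top",*f(a,TD),.11))
print("glue",tri(f((260,142),TJ),f((346,120),SJ)))
for a in [(465,122),(695,122),(698,405),(463,398)]: print("tub .07",plane("top",*f(a,TJ),.07))
print("tub",tri(f((482,118),TJ),f((582,312),SJ)),tri(f((485,398),TJ),f((316,498),SJ)), "floor",plane("top",*f((465,400),TJ),0),plane("top",*f((485,398),TJ),0.07))
E
```

```text
[[ 0.0149 -0.9917  0.1277]
 [-0.9999 -0.0158 -0.0061]
 [ 0.0081 -0.1276 -0.9918]]
jar 1 [ 0.5805 -0.0501  0.0928] 0.0018060351112568207 [ 0.5797 -0.0496  0.094 ]
jar 2 [ 0.4556 -0.0585  0.0944] 0.0006906895152765677 [ 0.4553 -0.0584  0.094 ]
jar 3 [ 0.5598 -0.2276  0.0937] 0.0019498849123933421 [ 0.559  -0.2269  0.094 ]
jar 4 [ 0.4509 -0.224   0.0952] 0.00035599772937522557 [ 0.451  -0.2243  0.094 ]
body [ 0.5797 -0.0498  0.052 ]
body [ 0.455  -0.0582  0.052 ]
body [ 0.5582 -0.2263  0.052 ]
body [ 0.4505 -0.2229  0.052 ]
hinge [0.6684 0.3767 0.1094] 0.00047782980998541986
rack farin [0.6587 0.3582 0.0493] 0.0009857242529263117
far right [0.6852 0.29   0.0539] 0.003238116136251756
near right [0.4577 0.1914 0.0579] 0.0006922064172171858
near left [0.4334 0.2486 0.0559] 0.0008366828047927355
free end [0.4143 0.2673 0.1109] 0.009333309401041646
rack .048 [0.6585 0.3588 0.048 ]
rack .048 [0.685  0.2921 0.048 ]
rack .048 [0.4576 0.193  0.048 ]
rack .048 [0.4331 0.2502 0.048 ]
door .11 [0.6681 0.3767 0.11  ]
door .11 [0.4114 0.2697 0.11  ]
glue (array([ 0.5812, -0.1464,  0.113 ]), np.float64(0.00413900290800725))
tub .07 [ 0.6012 -0.2938  0.07  ]
tub .07 [ 0.6038 -0.4555  0.07  ]
tub .07 [ 0.407  -0.4523  0.07  ]
tub .07 [ 0.4094 -0.2901  0.07  ]
tub (array([ 0.6062, -0.308 ,  0.0663]), np.float64(0.003916870445392876)) (array([ 0.41  , -0.3053,  0.0714]), np.float64(0.0010201038200060213)) floor [ 0.4075 -0.3065  0.    ] [ 0.4096 -0.3053  0.07  ]
```

The triangulated heights agree with the text: caps 93–95 mm, hinge pin 109 mm. The rack rim reads 49–58 mm against 48. Now I fit the door/rack model and set up a move calculator.

```bash
cat >> h.py <<'E'
def goto(x,y,z,yaw=None):
    "needed tool-axis shift in mm and turn; yaw=world heading of tool y"
    s=robot.read_state(); M=R.from_rotvec(s["orientation"]).as_matrix()
    d=M.T@(np.array([x,y,z])-s["tool_pos"])*1000
    t=0
    if yaw is not None:
        cur=np.arctan2(M[1,1],M[0,1]); t=-((yaw-cur+np.pi/2)%np.pi-np.pi/2)
    print("shift",np.round(d,1),"turn",round(t,3),"q6",s["q"][5].round(2))
E
python3 - <<'E'
from h import *
from scipy.optimize import least_squares
f=lambda p,o:((p[0]+.5)/4-.5+o[0],(p[1]+.5)/4-.5+o[1])
TD,SD=(120,130),(130,110)
# model (along, inward, z)
mod=[(0,0,.11),(.278,0,.11),(.01,.016,.048),(.01,.084,.048),(.264,.084,.048),(.264,.016,.048)]
ot=[(97,202),(238,583),(145,232),(240,197),(368,518),(285,552)]
os=[(312,142),(95,322),(322,222),(402,240),(215,412),(140,390)]
def w(p,m):
    u=np.array([np.cos(p[2]),np.sin(p[2])]); n=np.array([-u[1],u[0]]); return np.r_[p[:2]+m[0]*u+m[1]*n,m[2]]
for side in (0,1):
    def res(p):
        r=[np.subtract(proj("top",w(p,m)),f(o,TD)) for m,o in zip(mod,ot)]
        if side: r+=[np.subtract(proj("side",w(p,m)),f(o,SD)) for m,o in zip(mod,os)]
        return np.ravel(r)
    s=least_squares(res,[.668,.3767,np.arctan2(-.385,-.923)],loss="soft_l1"); print(s.x); print(res(s.x).round(1).reshape(-1,2).tolist())
    for k in range(4): print("slot",k,w(s.x,(.044+.062*k,.05,.014)))
p=s.x; print("yaw",p[2]+np.pi)
im=robot.read_camera("top")[130:280,120:270]; im=cv2.resize(im,None,fx=4,fy=4)
def dr(m): q=proj("top",w(p,m)); return (int((q[0]-120+.5)*4-.5),int((q[1]-130+.5)*4-.5))
for k in range(4):
    a=.044+.062*k; c=[dr((a+i*.028,.05+j*.028,.048)) for i,j in((-1,-1),(1,-1),(1,1),(-1,1))]
    cv2.polylines(im,[np.array(c)],True,(255,0,0),1); cv2.circle(im,dr((a,.05,.014)),3,(0,0,255),-1)
cv2.line(im,dr((0,0,.11)),dr((.278,0,.11)),(0,255,0),1)
cv2.imwrite("pics/ov.png",im)
goto(.580,-.050,.244,p[2]+np.pi)
E
```

```text
[ 0.66559265  0.37601603 -2.72867697]
[[0.2, 0.9], [2.0, 0.2], [0.6, -1.5], [-0.9, -1.8], [-0.1, 0.0], [-1.9, 1.0]]
slot 0 [0.64535472 0.3125619  0.014     ]
slot 1 [0.58856553 0.28768243 0.014     ]
slot 2 [0.53177634 0.26280297 0.014     ]
slot 3 [0.47498715 0.23792351 0.014     ]
[ 0.66703888  0.37676541 -2.72719304]
[[-0.0, 0.4], [1.8, -0.4], [0.3, -2.0], [-1.2, -2.3], [-0.2, -0.6], [-2.0, 0.4], [-0.5, -0.0], [-1.9, 1.0], [1.4, -0.2], [0.1, 0.2], [0.4, 2.3], [-1.6, 1.3]]
slot 0 [0.64689514 0.31328132 0.014     ]
slot 1 [0.59014293 0.28831762 0.014     ]
slot 2 [0.53339072 0.26335391 0.014     ]
slot 3 [0.47663851 0.2383902  0.014     ]
yaw 0.414399611392561
shift [-5.682e+02 -4.729e+02 -5.000e-01] turn 0.851 q6 -0.09
```

View pics/ov.png

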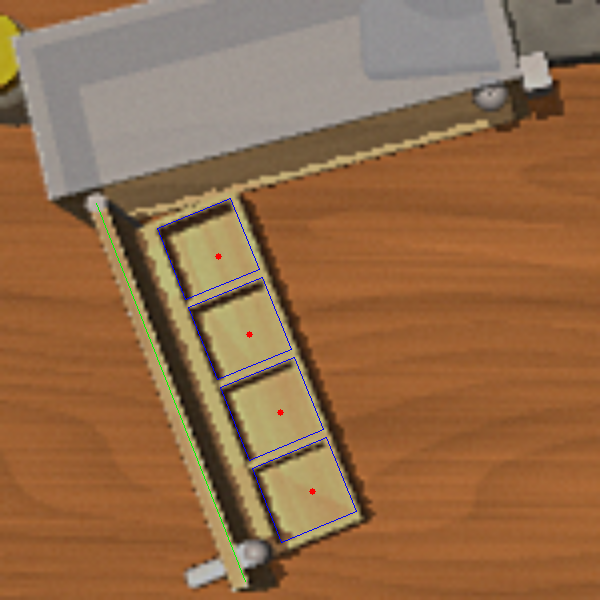

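The blue well outlines match the rack openings to about 1–2 mm, and the slot floors are centred at crop px (218,256), (249,334), (280,412) and (312,491). Moving to jar 1.

Call:
arm_command --increments "0.4 -190 -158 0 0.3;0.4 -190 -158 0 0.3;0.4 -190 -158 0 0.5;0.4 -190 -158 0 0.6;0.4 -190 -158 0 0.6" --grip_force 40

```text
t: 0.75
tool_pos: [0.3149, 0.3625, 0.2436]
orientation: [1.382, 2.821, 0.0]
force: [0.5, 0.4, 0.1]
opening: 0.0582
gripper_force: 0.0
```

```bash
python3 -c "
from h import *
goto(.58,-.05,.244,.4144)"
```

```text
shift [-4.884e+02 -4.320e+01 -3.000e-01] turn 0.245 q6 0.09
```

Call:
arm_command --increments "0.4 -50 -4 0 0.1;0.4 -100 -9 0 0.2;0.4 -150 -13 0 0.245;0.4 -200 -18 0 0.245;0.4 -245 -22 0 0.245"

```text
t: 1.25
tool_pos: [0.4489, 0.1558, 0.2438]
orientation: [1.71, 2.635, 0.001]
force: [-0.0, 0.6, -0.6]
opening: 0.0559
gripper_force: 0.0
```

```bash
python3 -c "
from h import *
goto(.58,-.05,.244,.4144)"
```

```text
shift [-2.414e+02  3.590e+01 -1.000e-01] turn 0.005 q6 -0.19
```

Call:
arm_command --increments "0.4 -48 7 0 0;0.4 -97 14 0 0;0.4 -145 22 0 0;0.4 -193 29 0 0;0.4 -241 36 0 0"

```text
t: 1.75
tool_pos: [0.58, -0.0494, 0.2436]
orientation: [1.71, 2.635, 0.0]
force: [1.2, 0.5, 1.0]
opening: 0.0563
gripper_force: 0.0
```

Call:
arm_command --increments "0.4 0 0 30 0;0.4 0 0 70 0;0.4 0 0 110 0;0.4 0 0 110 0;0.4 0 0 110 0"

```text
t: 2.25
tool_pos: [0.5787, -0.0473, 0.1336]
orientation: [-1.708, -2.634, 0.001]
force: [0.6, -0.5, 0.6]
opening: 0.0558
gripper_force: 0.0
```

```bash
python3 -c "
from h import *
f=[]
for i in range(3): robot.read_camera('top');f.append(robot.read_state()['force'])
print(np.mean(f,0),np.std(f,0))
goto(.58,-.05,.083,.4144)"
```

```text
[0.62574958 0.03066422 0.33131106] [0.31769546 0.23227157 0.49762802]
shift [-1.6 -2.2 53.9] turn 0.006 q6 -0.59
```

Call:
arm_command --increments "0.4 -2 -2 25 0;0.4 -2 -2 45 0;0.4 -2 -2 51 0;0.4 -2 -2 51 0;0.7 -2 -2 51 0"

```text
t: 2.9
tool_pos: [0.5794, -0.0502, 0.0846]
orientation: [1.708, 2.634, 0.002]
force: [0.4, 0.5, 1.0]
opening: 0.0514
gripper_force: 0.0
```

Call:
arm_command --increments "1 0 0 0 0;1 0 0 0 0;1 0 0 0 0;1 0 0 0 0"

```text
t: 3.3
tool_pos: [0.5789, -0.0501, 0.0834]
orientation: [1.709, 2.635, 0.001]
force: [0.1, 0.7, 0.8]
opening: 0.0254
gripper_force: 40.0
```

Call:
arm_command --increments "1 0 0 -15 0;1 0 0 -40 0;1 0 0 -70 0;1 0 0 -70 0;1 0 0 -70 0"

```text
t: 3.8
tool_pos: [0.5785, -0.0502, 0.1532]
orientation: [1.709, 2.635, 0.001]
force: [-0.3, -0.5, -3.0]
opening: 0.0254
gripper_force: 40.0
```

```bash
cat > heft.py <<'E'
from h import *
f=[]
for i in range(10): robot.read_camera('top');f.append(robot.read_state()['force'][2])
s=robot.read_state()
print("Fz",np.mean(f).round(2),"+-",(np.std(f)/10**.5).round(2),"t",s["t"],"open",s["opening"],"pos",s["tool_pos"])
E
python3 heft.py
```

```text
Fz -3.74 +- 0.13 t 4.3 open 0.025328019370247368 pos [ 0.57804536 -0.05007293  0.15222278]
```

Jar 1 is heavy, with about 4 N of weight, so it goes to slot1.

```bash
python3 -c "
from h import *
goto(.590,.288,.180,.4144)"
```

```text
shift [303.8 148.7 -27.8] turn 0.006 q6 -0.59
```

Call:
arm_command --increments "1 30 15 -20 0;1 70 34 -27 0;1 110 54 -27 0;1 150 73 -27 0;1 190 93 -27 0"

```text
t: 4.8
tool_pos: [0.5856, 0.163, 0.1799]
orientation: [1.71, 2.635, 0.0]
force: [0.9, -0.5, -2.9]
opening: 0.0251
gripper_force: 40.0
```

Call:
arm_command --increments "1 40 20 0 0;1 75 37 0 0;1 100 50 0 0;1 114 56 0 0;1 114 56 0 0"

```text
t: 5.3
tool_pos: [0.5899, 0.29, 0.1793]
orientation: [-1.706, -2.637, 0.0]
force: [0.4, -1.0, -3.7]
opening: 0.0254
gripper_force: 40.0
```

```bash
python3 -c "
from h import *
cv2.imwrite('pics/p1.png',cv2.resize(robot.read_camera('side')[90:270,110:350],None,fx=3,fy=3,interpolation=cv2.INTER_CUBIC))
goto(.590,.288,.098,.4144)"
```

```text
shift [-0.3 -0.2 81.3] turn 0.007 q6 -0.04
```

View pics/p1.png

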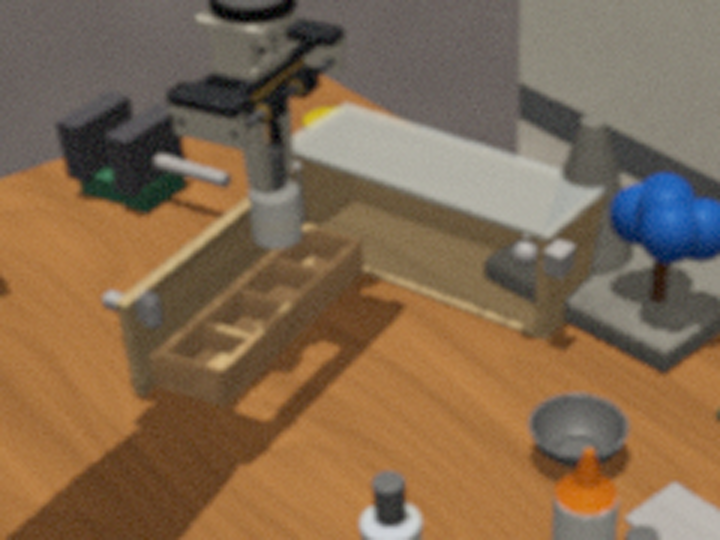

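The jar hangs upright over the second slot at (275,215). Lowering it.

Call:
arm_command --increments "1 0 0 20 0;1 0 0 40 0;1 0 0 55 0;1 0 0 67 0;1 0 0 74 0"

```text
t: 5.85
tool_pos: [0.59, 0.2872, 0.1042]
orientation: [-1.71, -2.634, 0.002]
force: [0.6, -0.7, -3.4]
opening: 0.0255
gripper_force: 40.0
```

Call:
arm_command --increments "1 0 0 2 0;1 0 0 4 0;1 0 0 6 0;1 0 0 7 0;1 0 0 7 0"

```text
t: 6.35
tool_pos: [0.5905, 0.2884, 0.0989]
orientation: [1.709, 2.636, 0.001]
force: [-0.7, -0.4, -3.0]
opening: 0.0256
gripper_force: 40.0
```

Call:
arm_command --increments "1 0 0 1 0;1 0 0 2 0;1 0 0 2 0"

```text
t: 6.65
tool_pos: [0.5906, 0.2884, 0.0974]
orientation: [1.709, 2.635, 0.001]
force: [-1.6, 0.1, 1.8]
opening: 0.0256
gripper_force: 40.0
```

Call:
arm_command --increments "0.6 0 0 0 0;0.6 0 0 0 0;0.6 0 0 0 0;0.6 0 0 0 0"

```text
t: 7.05
tool_pos: [0.5904, 0.2882, 0.0967]
orientation: [1.71, 2.636, 0.0]
force: [0.8, 0.1, 0.7]
opening: 0.0373
gripper_force: 0.0
```

Call:
arm_command --increments "0.6 0 0 -30 0;0.6 0 0 -75 0;0.6 0 0 -85 0;0.6 0 0 -85 0"

```text
t: 7.45
tool_pos: [0.5922, 0.289, 0.1852]
orientation: [1.708, 2.633, 0.008]
force: [0.0, 0.4, -0.5]
opening: 0.0373
gripper_force: 0.0
```

```bash
cat > look.py <<'E'
# find cap tops: grey blobs near expected; print where jars moved relative to the first picture
from h import *
J={2:(.4553,-.0584),3:(.5588,-.2267),4:(.4508,-.2238)}
im=robot.read_camera("top"); s=robot.read_camera("side")
a=cv2.imread("pics/_t.png"); b=cv2.imread("pics/_s.png")
for k,(x,y) in J.items():
    u,v=map(int,proj("top",(x,y,.07))); p,q=map(int,proj("side",(x,y,.05)))
    print(k,"top diff",cv2.absdiff(im,a)[v-12:v+12,u-12:u+12].mean().round(1),"side diff",cv2.absdiff(s,b)[q-20:q+20,p-12:p+12].mean().round(1))
E
python3 - <<'E'
from h import *
# reference: rebuild from start pictures
for n in("top","side"):
    im=cv2.imread(f"pics/{n}0.png"); cv2.imwrite(f"pics/_{n[0]}.png",cv2.resize(im,(560,420),interpolation=cv2.INTER_AREA))
E
python3 look.py; python3 -c "
from h import *
cv2.imwrite('pics/p2.png',cv2.resize(np.hstack([robot.read_camera('top')[130:280,120:270],robot.read_camera('side')[110:260,130:280]]),(800,400)))
goto(.4553,-.0584,.18,.4144)"
```

```text
2 top diff 7.6 side diff 5.2
3 top diff 7.5 side diff 5.3
4 top diff 7.7 side diff 5.3
shift [-261.5 -263.4    0. ] turn 0.006 q6 -0.04
```

View pics/p2.png

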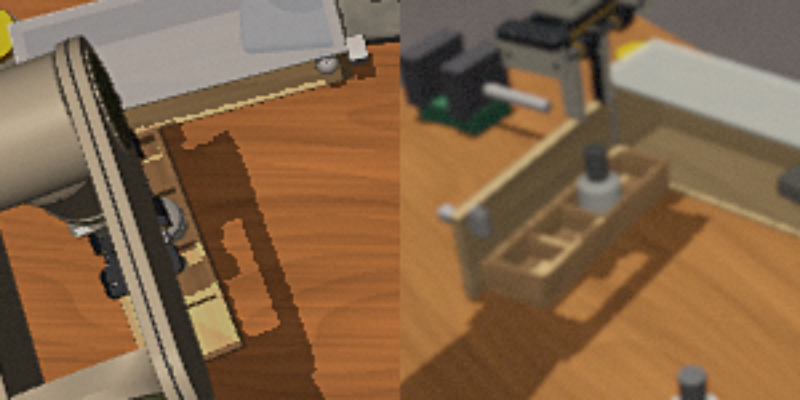

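Jar 1 stands upright in slot1 (right panel, 600,190), and the other jars have not moved. On to jar 2.

Call:
arm_command --increments "0.4 -34 -34 0 0;0.4 -68 -68 0 0;0.4 -102 -102 0 0;0.4 -136 -136 0 0;0.4 -170 -170 0 0"

```text
t: 8.15
tool_pos: [0.5024, 0.0622, 0.1796]
orientation: [-1.708, -2.634, 0.003]
force: [1.1, -1.4, -0.3]
opening: 0.0555
gripper_force: 0.0
```

Call:
arm_command --increments "0.4 -34 -34 0 0;0.4 -68 -68 0 0;0.4 -92 -94 0 0;0.4 -92 -94 20 0;0.4 -92 -94 30 0"

```text
t: 8.65
tool_pos: [0.4543, -0.0593, 0.149]
orientation: [-1.711, -2.631, 0.002]
force: [-0.9, 0.9, -0.2]
opening: 0.0559
gripper_force: 0.0
```

```bash
python3 heft.py;python3 look.py; python3 -c "
from h import *
goto(.4553,-.0584,.083,.4144)"
```

```text
Fz 0.09 +- 0.28 t 9.15 open 0.0559288727646125 pos [ 0.45656877 -0.05832629  0.15218469]
2 top diff 44.8 side diff 17.4
3 top diff 5.7 side diff 9.2
4 top diff 7.4 side diff 10.8
shift [ 0.5 -1.  69. ] turn 0.006 q6 -0.66
```

Call:
arm_command --increments "0.4 0 -1 25 0;0.4 0 -1 50 0;0.4 0 -1 65 0;0.4 0 -1 68 0;0.7 0 -1 68 0"

```text
t: 9.75
tool_pos: [0.4549, -0.0589, 0.0835]
orientation: [-1.709, -2.635, 0.0]
force: [0.7, -0.4, 0.9]
opening: 0.0515
gripper_force: 0.0
```

Call:
arm_command --increments "1 0 0 0 0;1 0 0 0 0;1 0 0 0 0;1 0 0 0 0"

```text
t: 10.15
tool_pos: [0.4558, -0.0592, 0.0844]
orientation: [1.709, 2.635, 0.001]
force: [-1.0, 0.0, 1.7]
opening: 0.0253
gripper_force: 40.0
```

Call:
arm_command --increments "1 0 0 -15 0;1 0 0 -40 0;1 0 0 -70 0;1 0 0 -70 0;1 0 0 -70 0"

```text
t: 10.65
tool_pos: [0.4557, -0.0592, 0.1542]
orientation: [1.709, 2.634, 0.001]
force: [-0.6, -0.1, -1.4]
opening: 0.0254
gripper_force: 40.0
```

```bash
python3 heft.py;python3 look.py; python3 -c "
from h import *
goto(.5334,.2634,.18,.4144);goto(.556,-.38,.18,.4144)"
```

```text
Fz -1.03 +- 0.07 t 11.15 open 0.02543291430581805 pos [ 0.45498184 -0.05898297  0.1532576 ]
2 top diff 44.8 side diff 45.8
3 top diff 5.6 side diff 9.1
4 top diff 7.8 side diff 10.9
shift [262.5 202.9 -26.5] turn 0.006 q6 -0.66
shift [-334.2  -38.8  -26.5] turn 0.006 q6 -0.66
```

Jar 2 is light (~105 g), so it goes in the tub at (.55,-.40), carried high over the other jars.

```bash
python3 -c "
from h import *
goto(.55,-.40,.23,.4144)"
```

```text
shift [-350.   -52.4  -76.5] turn 0.006 q6 -0.66
```

Call:
arm_command --increments "1 -10 0 -45 0;1 -40 -5 -76 0;1 -80 -12 -76 0;1 -120 -18 -76 0;1 -165 -25 -76 0"

```text
t: 11.75
tool_pos: [0.5002, -0.2212, 0.2302]
orientation: [1.708, 2.635, 0.001]
force: [1.0, 0.3, -1.0]
opening: 0.0257
gripper_force: 4.0
```

Call:
arm_command --increments "1 -45 -6 0 0;1 -90 -13 0 0;1 -135 -20 0 0;1 -170 -25 0 0;1 -185 -27 0 0"

```text
t: 12.25
tool_pos: [0.5502, -0.4031, 0.2287]
orientation: [-1.712, -2.633, 0.001]
force: [-0.5, 0.3, -0.4]
opening: 0.0255
gripper_force: 40.0
```

```bash
python3 -c "
from h import *
goto(.55,-.40,.089,.4144)"
```

```text
shift [  2.9   1.2 139.7] turn 0.003 q6 -1.12
```

The grip slackened for a moment during that move, so I check the jar.

```bash
python3 -c "
from h import *
cv2.imwrite('pics/p3.png',cv2.resize(robot.read_camera('side')[150:400,250:500],None,fx=2,fy=2,interpolation=cv2.INTER_CUBIC))"; python3 heft.py
```

```text
Fz -0.78 +- 0.12 t 12.8 open 0.025434462613876246 pos [ 0.5505797  -0.39912353  0.23004199]
```

View pics/p3.png

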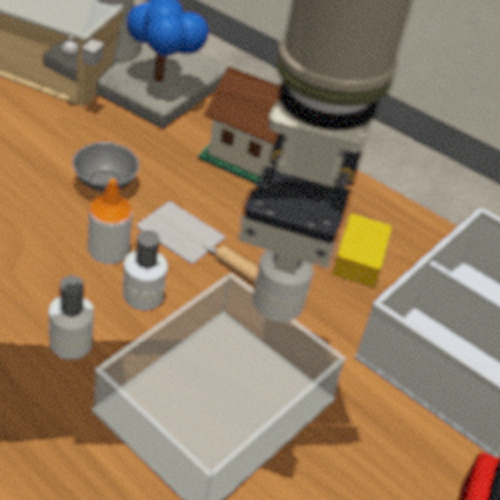

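The jar is still held upright (282,290). Lowering it into the tub.

Call:
arm_command --increments "1 1 1 40 0;1 1 1 80 0;1 1 1 110 0;1 1 1 125 0;1 1 1 130 0"

```text
t: 13.3
tool_pos: [0.55, -0.3975, 0.0976]
orientation: [-1.707, -2.633, -0.001]
force: [-0.3, -0.9, -0.3]
opening: 0.0255
gripper_force: 40.0
```

Call:
arm_command --increments "1 0 0 3 0;1 0 0 6 0;1 0 0 8 0;1 0 0 9 0;1 0 0 9 0"

```text
t: 13.8
tool_pos: [0.5512, -0.3987, 0.0912]
orientation: [1.709, 2.635, -0.0]
force: [-0.2, 0.5, -0.9]
opening: 0.0251
gripper_force: 40.0
```

Call:
arm_command --increments "1 0 0 1 0;1 0 0 2 0;1 0 0 2 0;0.6 0 0 2 0;0.6 0 0 2 0"

```text
t: 14.3
tool_pos: [0.5509, -0.3985, 0.0886]
orientation: [1.709, 2.636, -0.0]
force: [-0.6, 0.2, 0.5]
opening: 0.0353
gripper_force: 0.0
```

Call:
arm_command --increments "0.6 0 0 0 0;0.6 0 0 -20 0;0.6 0 0 -60 0;0.6 0 0 -100 0;0.6 0 0 -100 0"

```text
t: 14.8
tool_pos: [0.5538, -0.4009, 0.1969]
orientation: [1.703, 2.626, -0.002]
force: [0.3, -0.2, 0.7]
opening: 0.0372
gripper_force: 0.0
```

```bash
python3 look.py; python3 -c "
from h import *
goto(.4508,-.2238,.19,.4144)"
```

```text
2 top diff 30.4 side diff 37.6
3 top diff 8.5 side diff 15.9
4 top diff 28.3 side diff 16.9
shift [ 2.013e+02 -2.060e+01 -2.000e-01] turn 0.006 q6 -1.12
```

Call:
arm_command --increments "0.4 40 -4 0 0;0.4 85 -9 0 0;0.4 130 -14 0 0;0.4 175 -18 0 0;0.4 201 -20 0 0"

```text
t: 15.4
tool_pos: [0.4482, -0.2201, 0.186]
orientation: [-1.706, -2.633, -0.001]
force: [1.1, -0.5, 0.1]
opening: 0.0558
gripper_force: 0.0
```

```bash
python3 -c "
from h import *
cv2.imwrite('pics/p4.png',cv2.resize(robot.read_camera('side')[150:400,200:500],None,fx=2,fy=2,interpolation=cv2.INTER_CUBIC))
goto(.4508,-.2238,.083,.4144)"
```

```text
shift [ -7.4   1.1 102.9] turn 0.007 q6 -0.98
```

View pics/p4.png

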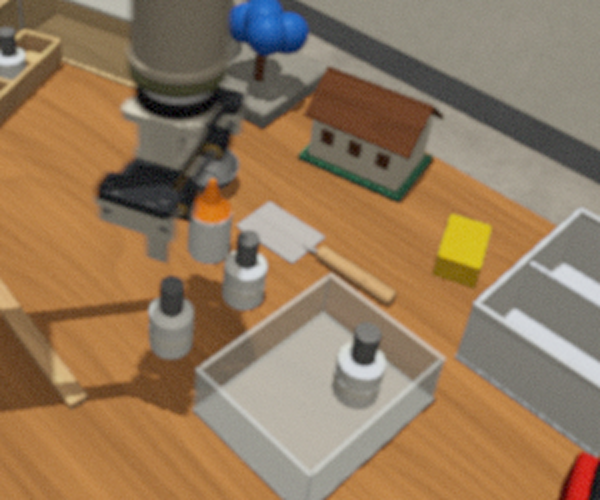

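Jar 2 stands upright in the tub (360,365). Jars 3 and 4 are at their measured places (248,240 and 172,287). Grasping jar 4.

Call:
arm_command --increments "0.4 -7 1 30 0;0.4 -7 1 65 0;0.4 -7 1 90 0;0.4 -5 1 102 0;0.4 -5 1 102 0"

```text
t: 15.95
tool_pos: [0.4516, -0.2259, 0.0836]
orientation: [-1.706, -2.631, 0.0]
force: [-0.1, 0.2, 0.5]
opening: 0.0559
gripper_force: 0.0
```

```bash
python3 -c "
from h import *
goto(.4508,-.2238,.083,.4144)"
```

```text
shift [2.3 0.1 0.6] turn 0.006 q6 -0.99
```

Call:
arm_command --increments "0.6 2 0 0 0;1 2 0 0 0;1 2 0 0 0;1 2 0 0 0;1 2 0 0 0"

```text
t: 16.45
tool_pos: [0.4534, -0.2258, 0.0875]
orientation: [1.709, 2.634, -0.0]
force: [-0.9, 0.1, 3.0]
opening: 0.0254
gripper_force: 40.0
```

Call:
arm_command --increments "1 2 0 -15 0;1 2 0 -40 0;1 2 0 -70 0;1 2 0 -70 0;1 2 0 -70 0"

```text
t: 16.95
tool_pos: [0.4526, -0.2239, 0.158]
orientation: [1.708, 2.634, 0.0]
force: [-0.4, 0.5, -1.5]
opening: 0.0254
gripper_force: 40.0
```

```bash
python3 heft.py; python3 -c "
from h import *
goto(.5334,.2634,.20,.4144);goto(.46,-.4,.20,.4144)"
```

```text
Fz -1.45 +- 0.14 t 17.45 open 0.025375664034531974 pos [ 0.45184038 -0.22351396  0.15624098]
shift [411.4 273.  -43.6] turn 0.006 q6 -0.98
shift [-164.4  -64.5  -43.8] turn 0.006 q6 -0.98
```

Jar 4 is light (~150 g), so it goes in the tub at (.46,-.40). I'll heft it once more on the way.

Call:
arm_command --increments "1 0 0 -30 0;1 -30 -12 -44 0;1 -75 -29 -44 0;1 -115 -45 -44 0;1 -155 -61 -44 0"

```text
t: 17.95
tool_pos: [0.4596, -0.3917, 0.2008]
orientation: [1.709, 2.636, -0.0]
force: [1.7, 0.6, -0.6]
opening: 0.0252
gripper_force: 40.0
```

Call:
arm_command --increments "1 -9 -4 0 0;1 -9 -4 0 0;1 -9 -4 0 0"

```text
t: 18.25
tool_pos: [0.4595, -0.3989, 0.2002]
orientation: [-1.709, -2.635, -0.001]
force: [0.5, 0.2, -1.6]
opening: 0.0255
gripper_force: 40.0
```

```bash
python3 heft.py; python3 heft.py; python3 -c "
from h import *
goto(.46,-.4,.093,.4144)"
```

```text
Fz -0.99 +- 0.12 t 18.75 open 0.025532412351879162 pos [ 0.4596757  -0.39961343  0.20080385]
Fz -1.09 +- 0.14 t 19.25 open 0.025124379894720796 pos [ 0.45951167 -0.39992584  0.20060519]
shift [ -0.3   0.4 107.6] turn 0.005 q6 -1.22
```

Light is confirmed. Lowering.

Call:
arm_command --increments "1 0 0 30 0;1 0 0 65 0;1 0 0 90 0;1 0 0 102 0;1 0 0 106 0"

```text
t: 19.75
tool_pos: [0.4588, -0.3992, 0.0931]
orientation: [-1.708, -2.634, -0.001]
force: [-0.3, 1.1, -1.5]
opening: 0.0254
gripper_force: 40.0
```

Call:
arm_command --increments "1 0 0 2 0;1 0 0 3 0;1 0 0 3 0;1 0 0 3 0"

```text
t: 20.15
tool_pos: [0.46, -0.4004, 0.0928]
orientation: [1.709, 2.634, -0.001]
force: [-0.0, -0.1, -1.2]
opening: 0.0255
gripper_force: 40.0
```

Call:
arm_command --increments "1 0 0 2 0;1 0 0 2 0;0.6 0 0 2 0;0.6 0 0 2 0;0.6 0 0 2 0"

```text
t: 20.65
tool_pos: [0.4596, -0.3999, 0.0897]
orientation: [1.709, 2.636, -0.0]
force: [-0.6, 0.0, -0.4]
opening: 0.0369
gripper_force: 0.0
```

Call:
arm_command --increments "0.6 0 0 -20 0;0.6 0 0 -60 0;0.6 0 0 -100 0;0.6 0 0 -100 0"

```text
t: 21.05
tool_pos: [0.4621, -0.4025, 0.197]
orientation: [1.704, 2.627, -0.004]
force: [1.0, -0.5, 1.2]
opening: 0.0369
gripper_force: 0.0
```

```bash
python3 -c "
from h import *
goto(.5588,-.2267,.19,.4144)"
```

```text
shift [121.1 159.9   6.4] turn 0.006 q6 -1.22
```

Call:
arm_command --increments "0.4 30 40 0 0;0.4 60 80 0 0;0.4 90 120 0 0;0.4 119 158 5 0;0.4 119 158 5 0"

```text
t: 21.55
tool_pos: [0.557, -0.2212, 0.1832]
orientation: [-1.701, -2.639, -0.003]
force: [-0.3, 0.1, -0.1]
opening: 0.0558
gripper_force: 0.0
```

```bash
python3 -c "
from h import *
cv2.imwrite('pics/p5.png',cv2.resize(robot.read_camera('side')[150:400,200:500],None,fx=2,fy=2,interpolation=cv2.INTER_CUBIC))
goto(.5588,-.2267,.084,.4144)"
```

```text
shift [-4.   1.4 99.4] turn 0.01 q6 -0.89
```

View pics/p5.png

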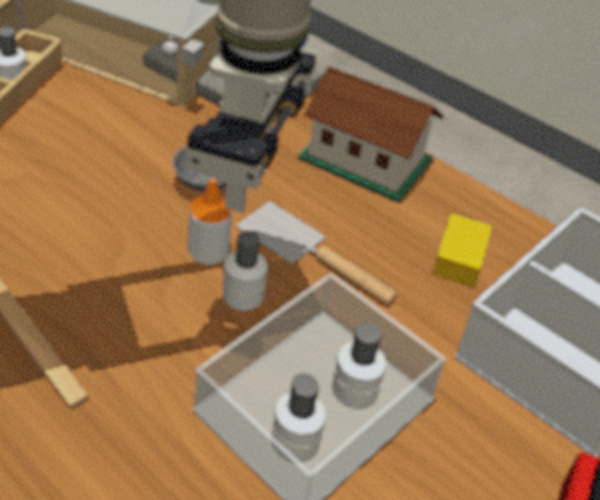

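Both light jars stand in the tub, and jar 3 is unmoved at (247,240). Grasping it.

Call:
arm_command --increments "0.4 -4 1 30 0;0.4 -4 1 65 0;0.4 -4 1 90 0;0.4 -3 1 97 0;0.4 -3 1 97 0"

```text
t: 22.1
tool_pos: [0.556, -0.2294, 0.0862]
orientation: [-1.709, -2.632, 0.001]
force: [0.1, 0.2, 0.1]
opening: 0.0556
gripper_force: 0.0
```

Call:
arm_command --increments "0.6 0 0 0 0;1 0 0 0 0;1 0 0 0 0;1 0 0 0 0;1 0 0 0 0"

```text
t: 22.6
tool_pos: [0.5582, -0.2293, 0.0886]
orientation: [1.708, 2.634, 0.001]
force: [1.8, 1.3, 2.3]
opening: 0.0255
gripper_force: 39.9
```

Call:
arm_command --increments "1 0 0 -15 0;1 0 0 -40 0;1 0 0 -70 0;1 0 0 -100 0;1 0 0 -100 0"

```text
t: 23.1
tool_pos: [0.5597, -0.2303, 0.1937]
orientation: [1.705, 2.629, 0.001]
force: [0.2, -0.3, -2.1]
opening: 0.0256
gripper_force: 39.9
```

```bash
python3 heft.py; python3 -c "
from h import *
goto(.4766,.2384,.20,.4144);goto(.5334,.2634,.20,.4144)"
```

```text
Fz -3.46 +- 0.12 t 23.6 open 0.025262183821987333 pos [ 0.55698181 -0.22888739  0.18659475]
shift [459.5 117.1 -12.9] turn 0.006 q6 -0.9
shift [459.1 179.2 -13. ] turn 0.006 q6 -0.9
```

Jar 3 is heavy (3.5 N) and goes to slot3. I raise it first to clear the glue bottle.

Call:
arm_command --increments "1 5 1 -30 0;1 40 10 -35 0;1 85 22 -35 0;1 130 33 -35 0;1 175 45 -35 0"

```text
t: 24.1
tool_pos: [0.5265, -0.0496, 0.2225]
orientation: [1.711, 2.635, 0.0]
force: [1.6, -0.0, -3.7]
opening: 0.0254
gripper_force: 39.9
```

Call:
arm_command --increments "1 47 12 0 0;1 94 24 0 0;1 141 36 0 0;1 188 48 0 0;1 230 58 0 0"

```text
t: 24.6
tool_pos: [0.4856, 0.1849, 0.2227]
orientation: [1.709, 2.636, 0.001]
force: [0.6, -0.1, -2.6]
opening: 0.0252
gripper_force: 39.9
```

```bash
python3 -c "
from h import *
goto(.4766,.2384,.18,.4144)"
```

```text
shift [52.5 13.7 42.7] turn 0.006 q6 -0.16
```

Call:
arm_command --increments "1 30 8 0 0;1 52 14 10 0;1 53 14 42 0;1 53 14 42 0;1 53 14 42 0"

```text
t: 25.1
tool_pos: [0.4768, 0.2363, 0.1801]
orientation: [-1.709, -2.635, 0.003]
force: [0.2, 0.9, -3.6]
opening: 0.0251
gripper_force: 39.9
```

```bash
python3 -c "
from h import *
goto(.4766,.2384,.106,.4144)
cv2.imwrite('pics/p6.png',cv2.resize(robot.read_camera('side')[110:260,110:310],None,fx=3,fy=3,interpolation=cv2.INTER_CUBIC))"
```

```text
shift [ 2.   0.9 74.1] turn 0.006 q6 -0.06
```

View pics/p6.png

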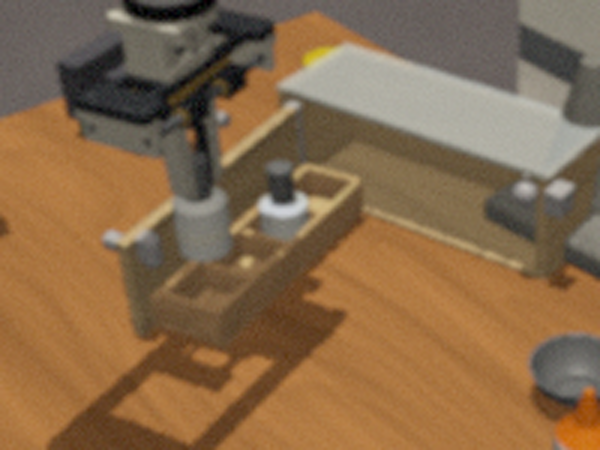

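Jar 1 sits in slot1 (283,205), and jar 3 hangs over slot3 (205,225). Lowering it.

Call:
arm_command --increments "1 2 1 20 0;1 2 1 40 0;1 2 1 55 0;1 2 1 65 0;1 2 1 70 0"

```text
t: 25.65
tool_pos: [0.4777, 0.2386, 0.1103]
orientation: [-1.71, -2.635, 0.001]
force: [0.6, -0.5, -2.7]
opening: 0.0253
gripper_force: 39.9
```

Call:
arm_command --increments "1 0 0 2 0;1 0 0 4 0;1 0 0 6 0;1 0 0 7 0;1 0 0 7 0"

```text
t: 26.15
tool_pos: [0.4777, 0.2391, 0.1038]
orientation: [1.709, 2.636, 0.0]
force: [0.9, -0.0, -3.2]
opening: 0.0255
gripper_force: 39.9
```

Call:
arm_command --increments "1 0 0 1 0;1 0 0 2 0;1 0 0 3 0;1 0 0 3 0"

```text
t: 26.55
tool_pos: [0.4782, 0.2392, 0.1023]
orientation: [1.709, 2.635, 0.001]
force: [-4.3, -2.0, 9.3]
opening: 0.0253
gripper_force: 40.0
```

Contact is at the expected floor height. Releasing.

Call:
arm_command --increments "0.6 0 0 0 0;0.6 0 0 0 0;0.6 0 0 0 0;0.6 0 0 0 0"

```text
t: 26.95
tool_pos: [0.4776, 0.239, 0.1006]
orientation: [-1.71, -2.636, -0.0]
force: [-0.8, 0.3, 1.3]
opening: 0.0371
gripper_force: 0.0
```

Call:
arm_command --increments "0.6 0 0 -30 0;0.6 0 0 -75 0;0.6 0 0 -120 0;0.6 0 0 -120 0;0.6 0 0 -120 0"

```text
t: 27.45
tool_pos: [0.4786, 0.2394, 0.2222]
orientation: [1.708, 2.634, 0.004]
force: [0.1, 0.5, -0.9]
opening: 0.0367
gripper_force: 0.0
```

```bash
python3 -c "
from h import *
t=robot.read_camera('top');s=robot.read_camera('side')
a=cv2.resize(s[110:260,130:280],(400,400));b=cv2.resize(s[230:400,280:450],(400,400))
cv2.imwrite('pics/p7.png',np.hstack([a,b]))
p=(.66704,.37677,-2.7272)
u=np.array([np.cos(p[2]),np.sin(p[2])]);n=np.array([-u[1],u[0]])
print('u',u,'n',n,'push start',p[:2]+u*.17-n*.05, robot.read_state()['tool_pos'])"
```

```text
u [-0.91536103 -0.40263406] n [ 0.40263406 -0.91536103] push start [0.49129692 0.35409026] [0.47694418 0.23873442 0.21921345]
```

View pics/p7.png

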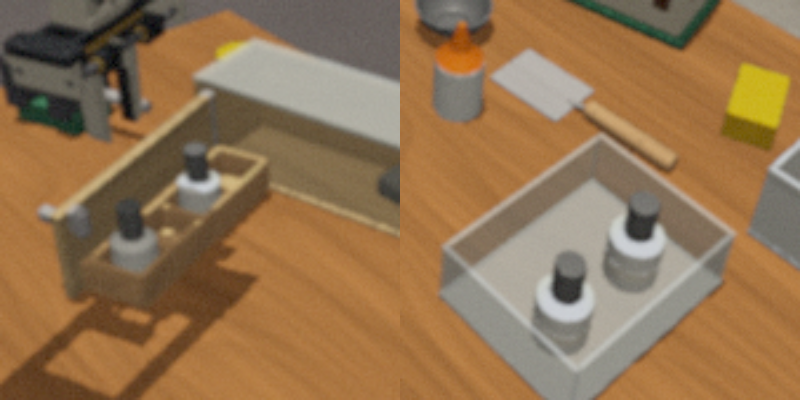

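Everything is sorted: the left panel shows jars upright in slots 1 and 3, the right panel shows both light jars in the tub. Next is the door, so I get the shut heading from the locker's front edge and plan the push arc.

```bash
cat > door.py <<'E'
from h import *
import sys
H=np.array([.66704,.37677]); OPEN=-2.7272
f=lambda p:((p[0]+.5)/4-.5+120,(p[1]+.5)/4-.5+130)
a,b=plane("top",*f((140,215)),0.0)[:2],plane("top",*f((495,122)),0.0)[:2]
SHUT=np.arctan2(*(b-a)[::-1])
def pose(th,r=.19,off=.016):
    h=SHUT-th; u=np.array([np.cos(h),np.sin(h)]); n=np.array([-u[1],u[0]]); return H+r*u-off*n,h+np.pi
def rows(ths,z,off=.016,r=.19):
    s=robot.read_state(); M=R.from_rotvec(s["orientation"]).as_matrix(); cur=np.arctan2(M[1,1],M[0,1])
    for th in ths:
        p,y=pose(th,r,off); d=M.T@(np.r_[p,z]-s["tool_pos"])*1000; t=-((y-cur+np.pi/2)%np.pi-np.pi/2)
        print(round(th,2),p.round(3),d.round(0),"turn",round(t,2))
    st=robot.read_state(); print("q",st["q"].round(2),st["force"].round(1),st["tool_pos"].round(4))
E
python3 -c "
from door import *
print('a,b',a,b,'shut',SHUT,'theta now',SHUT-OPEN)
rows([SHUT-OPEN],.22,off=.055); rows([0],.085)
for z in (.1,.15): print(plane('top',98,286,z), plane('top',111,191,z))"
```

```text
a,b [0.67941623 0.37535367] [0.7540503  0.11480779] shut -1.2918141020889564 theta now 1.4353858979110434
1.44 [0.471 0.351] [105.  40.  -1.] turn 0.01
q [ 0.37 -0.04  1.7  -0.    1.48 -0.05] [-0.9 -0.4 -0.3] [0.4769 0.2387 0.2192]
0 [0.704 0.19 ] [-137.  188.  134.] turn -1.43
q [ 0.37 -0.04  1.7  -0.    1.48 -0.05] [-0.9 -0.4 -0.3] [0.4769 0.2387 0.2192]
[0.37994001 0.48744535 0.1       ] [0.63816424 0.46799364 0.1       ]
[0.38138681 0.46938823 0.15      ] [0.6300008  0.45066044 0.15      ]
```

Call:
arm_command --increments "1 30 12 0 0;1 65 26 0 0;1 95 37 0 0;1 105 40 0 0;1 105 40 0 0"

```text
t: 28.05
tool_pos: [0.4701, 0.3517, 0.2185]
orientation: [-1.706, -2.636, 0.005]
force: [0.1, -0.3, 0.7]
opening: 0.0028
gripper_force: 0.0
```

Call:
arm_command --increments "1 0 0 40 0;1 0 0 85 0;1 0 0 120 0;1 0 0 134 0;1 0 0 134 0"

```text
t: 28.55
tool_pos: [0.4697, 0.349, 0.0838]
orientation: [-1.71, -2.633, 0.008]
force: [-1.1, -0.6, 0.5]
opening: 0.0002
gripper_force: 0.0
```

```bash
python3 -c "
from door import *
rows([1.43],.085,off=.03);rows([1.4,1.3,1.2,1.1,1.0,.9,.8],.085)"
```

```text
1.43 [0.481 0.327] [-25.   2.  -1.] turn -0.0
q [ 0.55  0.23  1.68 -0.    1.24  0.13] [-1.1 -0.6  0.5] [0.4697 0.349  0.0838]
1.4 [0.489 0.309] [-45.   1.  -1.] turn -0.03
1.3 [0.497 0.291] [-64.   1.  -1.] turn -0.13
1.2 [0.506 0.275] [-83.   3.  -1.] turn -0.23
1.1 [0.517 0.259] [-101.    7.   -1.] turn -0.33
1.0 [0.53  0.245] [-120.   12.   -1.] turn -0.43
0.9 [0.543 0.232] [-137.   20.   -1.] turn -0.53
0.8 [0.559 0.22 ] [-154.   29.   -1.] turn -0.63
q [ 0.55  0.23  1.68 -0.    1.24  0.13] [-1.1 -0.6  0.5] [0.4697 0.349  0.0838]
```

Call:
arm_command --increments "1 -20 1 0 0;1 -35 1 0 -0.03;1 -50 1 0 -0.06;1 -64 1 0 -0.13;1 -83 3 0 -0.23"

```text
t: 29.05
tool_pos: [0.5093, 0.2769, 0.0896]
orientation: [1.391, 2.815, 0.005]
force: [0.1, 2.2, -1.1]
opening: 0.0003
gripper_force: 0.7
```

```bash
python3 -c "
from door import *
rows([1.2,1.1,1.0,.9,.8,.7],.085)"
```

```text
1.2 [0.506 0.275] [ 0. -4.  5.] turn 0.0
1.1 [0.517 0.259] [-19.  -5.   5.] turn -0.1
1.0 [0.53  0.245] [-38.  -3.   5.] turn -0.2
0.9 [0.543 0.232] [-57.  -0.   5.] turn -0.3
0.8 [0.559 0.22 ] [-75.   5.   5.] turn -0.4
0.7 [0.575 0.21 ] [-93.  11.   5.] turn -0.5
q [ 0.41  0.2   1.7   0.    1.24 -0.24] [ 0.1  2.2 -1.1] [0.5093 0.2769 0.0896]
```

Call:
arm_command --increments "1 -19 -4 2 -0.1;1 -38 -3 3 -0.2;1 -57 0 4 -0.3;1 -75 5 4 -0.4;1 -93 11 4 -0.5"

```text
t: 29.55
tool_pos: [0.575, 0.2088, 0.0858]
orientation: [0.65, 3.07, 0.003]
force: [-0.8, 0.7, 1.2]
opening: 0.0005
gripper_force: 0.7
```

```bash
python3 -c "
from door import *
rows([.6,.5,.4,.3,.2],.085)"
```

```text
0.6 [0.592 0.202] [-18.   0.   1.] turn -0.1
0.5 [0.61  0.195] [-37.   1.   1.] turn -0.2
0.4 [0.628 0.19 ] [-56.   4.   1.] turn -0.3
0.3 [0.647 0.187] [-75.   9.   1.] turn -0.4
0.2 [0.666 0.186] [-92.  16.   1.] turn -0.5
q [ 0.26  0.28  1.61  0.    1.24 -0.89] [-0.8  0.7  1.2] [0.575  0.2088 0.0858]
```

Call:
arm_command --increments "1 -18 0 1 -0.1;1 -37 1 1 -0.2;1 -56 4 1 -0.3;1 -75 9 1 -0.4;1 -92 16 1 -0.5"

```text
t: 30.05
tool_pos: [0.6656, 0.1853, 0.0848]
orientation: [-0.129, 3.136, 0.0]
force: [-1.0, -0.8, 0.0]
opening: 0.0005
gripper_force: 0.7
```

```bash
python3 -c "
from door import *
rows([.15,.1,.05,0,-.05,-.1],.085)"
```

```text
0.15 [0.676 0.186] [-10.   0.  -0.] turn -0.05
0.1 [0.685 0.187] [-20.   0.  -0.] turn -0.1
0.05 [0.695 0.188] [-29.   0.  -0.] turn -0.15
0 [0.704 0.19 ] [-39.   1.  -0.] turn -0.2
-0.05 [0.713 0.192] [-48.   3.  -0.] turn -0.25
-0.1 [0.722 0.194] [-57.   4.  -0.] turn -0.3
q [ 0.2   0.48  1.36 -0.    1.3  -1.46] [-1.  -0.8  0. ] [0.6656 0.1853 0.0848]
```

Call:
arm_command --increments "1 -8 0 0 -0.05;1 -16 0 0 -0.1;1 -22 0 0 -0.13;1 -28 0 0 -0.15;1 -32 0 0 -0.17"

```text
t: 30.55
tool_pos: [0.6959, 0.1885, 0.0841]
orientation: [-0.391, 3.117, -0.0]
force: [-26.2, -4.5, 19.6]
opening: 0.0001
gripper_force: 13.8
```

Call:
arm_command --increments "1 -2 0 0 -0.01;1 -4 0 0 -0.02;1 -6 0 0 -0.03;1 -6 0 0 -0.03"

```text
t: 30.95
tool_pos: [0.6957, 0.1882, 0.0839]
orientation: [0.435, -3.098, 0.004]
force: [-44.3, -12.5, 29.6]
opening: 0.001
gripper_force: 22.9
```

The force rose sharply with no further motion, so the door is at its stop or blocked. Backing off to check.

Call:
arm_command --increments "1 8 0 0 0;1 20 0 0 0;1 50 0 0 0;1 50 0 0 0"

```text
t: 31.35
tool_pos: [0.6498, 0.1756, 0.0809]
orientation: [0.437, -3.107, 0.001]
force: [0.3, 0.6, -0.4]
opening: 0.0005
gripper_force: 0.0
```

Call:
arm_command --increments "1 50 0 -40 0;1 90 0 -90 0;1 120 0 -130 0;1 150 0 -130 0;1 180 0 -130 0"

```text
t: 31.85
tool_pos: [0.4815, 0.1268, 0.2175]
orientation: [-0.436, 3.102, -0.0]
force: [-0.1, 0.2, 0.5]
opening: 0.0007
gripper_force: 0.0
```

```bash
python3 -c "
from door import *
t=robot.read_camera('top'); s=robot.read_camera('side'); print(robot.read_state()['tool_pos'],robot.read_state()['force'])
cv2.imwrite('pics/_t2.png',t);cv2.imwrite('pics/_s2.png',s)
# door top: evaluate tan-vs-other profile across panel at several r, top image z=.11; print brightness along normal offsets
for r in (.08,.13,.2,.24):
    u=np.array([np.cos(SHUT),np.sin(SHUT)]);n=np.array([-u[1],u[0]])
    L=[]
    for o in range(-40,24,3):
        x,y=proj('top',np.r_[H+r*u+n*o/1000,.11]); L.append(tuple(int(v) for v in t[int(round(y)),int(round(x))]))
    print(r,[f'{o}:{l[0]},{l[2]}' for o,l in zip(range(-40,24,3),L)])
"
```

```text
[0.47875723 0.12637057 0.21410101] [ 0.47200837 -0.58078511  0.79915885]
0.08 ['-40:45,152', '-37:48,162', '-34:36,58', '-31:30,55', '-28:31,61', '-25:28,58', '-22:32,61', '-19:37,64', '-16:19,51', '-13:41,74', '-10:102,189', '-7:105,192', '-4:150,200', '-1:51,116', '2:61,136', '5:64,137', '8:56,135', '11:99,114', '14:156,174', '17:146,165', '20:148,162', '23:147,165']
0.13 ['-40:30,55', '-37:33,58', '-34:39,69', '-31:32,60', '-28:32,60', '-25:30,61', '-22:26,55', '-19:25,46', '-16:107,199', '-13:107,188', '-10:109,190', '-7:149,200', '-4:54,59', '-1:58,63', '2:59,69', '5:96,116', '8:47,54', '11:62,71', '14:179,178', '17:175,176', '20:170,172', '23:172,174']
0.2 ['-40:32,65', '-37:31,61', '-34:35,60', '-31:29,60', '-28:29,56', '-25:43,80', '-22:104,201', '-19:110,187', '-16:115,188', '-13:109,192', '-10:72,140', '-7:59,128', '-4:61,133', '-1:60,128', '2:58,125', '5:57,127', '8:51,126', '11:98,113', '14:157,173', '17:147,165', '20:151,166', '23:150,168']
0.24 ['-40:30,61', '-37:33,63', '-34:33,61', '-31:3,12', '-28:112,206', '-25:110,195', '-22:106,191', '-19:125,203', '-16:80,129', '-13:39,45', '-10:127,130', '-7:207,198', '-4:197,191', '-1:207,202', '2:125,120', '5:26,31', '8:8,10', '11:126,127', '14:157,154', '17:151,148', '20:148,145', '23:147,145']
```

By code, the door's top edge now sits at 0.09 rad: it sprang back off the roller, and the gripper's body front was right at the roof and catch line. I check the heights of the roof and the catch bracket.

```bash
python3 -c "
from door import *
T=lambda p:((p[0]+.5)/4-.5+120,(p[1]+.5)/4-.5+130)
S=lambda p:((p[0]+.5)/4-.5+130,(p[1]+.5)/4-.5+110)
u=np.array([np.cos(SHUT),np.sin(SHUT)]);n=np.array([-u[1],u[0]])
for k,a,b in [('roof L',(50,198),(292,120)),('roof R',(520,72),(650,237)),('block',(535,62),(667,245)),('sphere',(490,97),(620,250)),('hinge pin',(97,200),(312,140))]:
    p,e=tri(T(a),S(b)); d=p[:2]-H; print(k,p.round(3),'err',round(e,4),'r',round(d@u,3),'n',round(d@n,3))
"
```

```text
roof L [0.67  0.407 0.116] err 0.0017 r -0.028 n 0.011
roof R [0.761 0.09  0.121] err 0.0014 r 0.302 n 0.011
block [0.769 0.08  0.115] err 0.0023 r 0.313 n 0.016
sphere [0.748 0.11  0.105] err 0.0024 r 0.279 n 0.005
hinge pin [0.669 0.377 0.111] err 0.0005 r 0.001 n 0.002
```

No part of the locker reaches the gripper body, so I check by image code whether the rack jars still stand in their slots.

```bash
cat > jars.py <<'E'
from door import *
def rect(img,cam_,z,th):
    h=SHUT-th; u=np.array([np.cos(h),np.sin(h)]); n=np.array([-u[1],u[0]])
    src=np.float32([proj(cam_,np.r_[H+a*u+b*n,z]) for a,b in((-.02,-.03),(.32,-.03),(.32,.11),(-.02,.11))])
    return cv2.warpPerspective(img,cv2.getPerspectiveTransform(src,np.float32([(0,0),(340,0),(340,140),(0,140)])),(340,140))
if __name__=="__main__":
    for c in("top","side"):
        im=cv2.imread(f"pics/_{c[0]}2.png")
        for z,nm,lo,hi in((.066,"shoulder",150,256),(.108,"cap",0,75)):
            w=rect(im,c,z,.09); hsv=cv2.cvtColor(cv2.GaussianBlur(w,(3,3),0),cv2.COLOR_BGR2HSV)
            m=((hsv[...,1]<60)&(hsv[...,2]>=lo)&(hsv[...,2]<hi)).astype(np.uint8)
            _,_,st,ce=cv2.connectedComponentsWithStats(m)
            for s,k in zip(st[1:],ce[1:]):
                if s[4]>100: print(c,nm,"r",k[0].round()-20,"n",k[1].round()-30,"r-range",s[0]-20,s[0]+s[2]-20,"n-range",s[1]-30,s[1]+s[3]-30,"area",s[4])
E
python3 jars.py
```

```text
top shoulder r 260.0 n -17.0 r-range 254 266 n-range -30 -2 area 309
top shoulder r -11.0 n 11.0 r-range -17 -4 n-range 5 18 area 126
top shoulder r 259.0 n 20.0 r-range 251 268 n-range 13 30 area 212
top shoulder r 232.0 n 28.0 r-range 214 252 n-range 21 36 area 341
top shoulder r 129.0 n 71.0 r-range -12 320 n-range 24 110 area 16742
top shoulder r 232.0 n 95.0 r-range 220 243 n-range 86 102 area 116
top cap r 11.0 n -16.0 r-range -1 24 n-range -27 -6 area 110
top cap r 123.0 n 15.0 r-range 102 141 n-range 8 24 area 258
top cap r 233.0 n 28.0 r-range 222 245 n-range 23 34 area 181
side shoulder r 229.0 n 17.0 r-range 222 237 n-range 2 33 area 395
side shoulder r 218.0 n 67.0 r-range 208 231 n-range 60 78 area 251
side shoulder r 243.0 n 79.0 r-range 233 253 n-range 70 90 area 298
side shoulder r 270.0 n 99.0 r-range 259 281 n-range 88 110 area 429
side shoulder r 85.0 n 103.0 r-range 6 215 n-range 92 110 area 2051
side cap r 16.0 n 35.0 r-range -20 52 n-range -30 93 area 6364
side cap r 134.0 n 24.0 r-range 116 151 n-range 17 33 area 393
side cap r 239.0 n 30.0 r-range 224 254 n-range 16 42 area 442
```

Jar 3 looks upright, but jar 1's cap appears to sit near r=120 instead of 106. I examine that region numerically.

```bash
python3 -c "
from jars import *
t,s=robot.read_camera('top'),robot.read_camera('side')
for c,im in(('top',t),('side',s)):
  for z in (.108,):
    w=cv2.cvtColor(cv2.GaussianBlur(rect(im,c,z,.09),(3,3),0),cv2.COLOR_BGR2HSV)
    print(c,z,'rows n=-5.., cols r=70..260 step 8; V(+S flag * if neutral)')
    for n in range(-5,100,8):
        print(n,' '.join(f'{w[n+30,r+20,2]:3d}'+('*' if w[n+30,r+20,1]<60 else ' ') for r in range(70,262,8)))
"
```

```text
top 0.108 rows n=-5.., cols r=70..260 step 8; V(+S flag * if neutral)
-5 175  130  171  137  168  159  171  172  171  179  169  195  165  196  173  198  176  198  190  198  195  198  195  196 
3 192  190  197  185  193  192  196  190  193  178  193  184  194  188  192  187  185  188  183  189  174  191  140  190 
11 136  137  129   93  132   62*  70*  69*  82  130   66  126  126  125  127  125  125  168  112   60* 164* 154*  76* 178*
19 136* 123* 121   85   77* 114* 113*  76*  66* 101   65  126  126  127  126  128  127  108  107* 209* 187* 206* 204*  74*
27 164* 164* 167* 157* 172* 177* 174* 175* 155* 144* 147* 137* 123* 118  103  112  122  114  125*  89*  16*  21* 138* 121*
35 167* 166* 168* 167* 150* 135* 135* 170* 167* 162* 151* 162* 162* 162* 164* 165* 167* 166* 173* 147* 144* 136* 144* 127*
43 164* 164* 165* 165* 146* 147* 140* 154* 166* 168* 147* 164* 164* 165* 164* 165* 165* 165* 167* 144* 147* 149* 172* 166*
51 161* 162* 169* 145* 146* 147* 146* 169* 158* 160* 153* 155* 154* 150* 153* 152* 151* 162* 152* 145* 147* 148* 158* 146*
59 148* 143* 162* 143* 144* 146* 158* 157* 150*
[... 1782 characters left out ...]
 178* 179* 179* 177* 178* 177* 178* 178* 177* 179* 178* 178* 175* 174* 177* 177* 172*
67 177* 176* 175* 175* 174* 175* 175* 177* 177* 180* 177* 177* 177* 177* 177* 177* 178* 176* 177* 177* 176* 176* 176* 177*
75 178* 176* 179* 177* 176* 176* 175* 176* 178* 177* 177* 179* 179* 177* 177* 177* 176* 177* 177* 177* 177* 177* 176* 177*
83 178* 176* 175* 176* 177* 176* 174* 177* 176* 175* 176* 176* 178* 177* 179* 177* 177* 177* 176* 177* 176* 177* 177* 178*
91 178* 177* 176* 177* 178* 177* 177* 177* 177* 176* 175* 176* 176* 177* 176* 177* 177* 176* 176* 177* 177* 176* 176* 175*
99 178* 178* 179* 177* 178* 176* 177* 177* 175* 176* 173* 175* 177* 176* 177* 178* 177* 178* 175* 177* 176* 175* 175* 175*
```

By code, both rack jars stand upright: the caps are at r≈107 and 230, n≈43–47, and their tops are already under the roof. The stop point put the gripper body's front (37 mm ahead) right on the roof's edge, so the body was probably what hit. I'll push again about 25 mm higher.

```bash
python3 -c "
from door import *
rows([.09],.109,off=.045,r=.205)"
```

```text
0.09 [0.661 0.167] [-184.  -11.  105.] turn 0.09
q [ 0.15 -0.14  1.81 -0.    1.46 -1.69] [0.4 0.6 0.3] [0.481  0.1269 0.2134]
```

Call:
arm_command --increments "1 -40 -3 20 0;1 -85 -6 50 0;1 -130 -9 80 0;1 -170 -11 100 0.05;1 -184 -11 104 0.05"

```text
t: 32.55
tool_pos: [0.6614, 0.1672, 0.1009]
orientation: [0.355, -3.115, 0.001]
force: [-0.3, -0.9, -0.0]
opening: 0.0003
gripper_force: 0.0
```

```bash
python3 -c "
from door import *
rows([.09],.109,off=.018,r=.205);rows([.05,0,-.05],.109,off=.0145,r=.205)"
```

```text
0.09 [0.688 0.172] [-27.  -1.  -8.] turn 0.04
q [ 0.17  0.45  1.37 -0.    1.33 -1.63] [-0.3 -0.9 -0. ] [0.6614 0.1672 0.1009]
0.05 [0.699 0.174] [-39.  -2.  -8.] turn -0.0
0 [0.71  0.176] [-49.  -3.  -8.] turn -0.05
-0.05 [0.72  0.178] [-59.  -3.  -8.] turn -0.1
q [ 0.17  0.45  1.37 -0.    1.33 -1.63] [-0.3 -0.9 -0. ] [0.6614 0.1672 0.1009]
```

Call:
arm_command --increments "1 -10 -1 -8 0;1 -18 -1 -8 0;1 -25 -1 -8 0;1 -29 -1 -8 0;1 -33 -2 -8 0"

```text
t: 33.05
tool_pos: [0.6927, 0.1728, 0.1157]
orientation: [0.36, -3.121, -0.0]
force: [-1.3, 1.3, -0.1]
opening: 0.0002
gripper_force: 0.5
```

Call:
arm_command --increments "1 -2 0 0 0;1 -4 0 0 0;1 -6 0 0 0"

```text
t: 33.35
tool_pos: [0.6979, 0.1736, 0.1157]
orientation: [0.359, -3.12, 0.001]
force: [-3.7, -3.2, 1.5]
opening: 0.0006
gripper_force: 2.2
```

Call:
arm_command --increments "1 -2 0 1 0;1 -4 0 2 0;1 -6 0 3 0"

```text
t: 33.65
tool_pos: [0.6998, 0.1743, 0.1139]
orientation: [0.358, -3.11, 0.002]
force: [-41.9, -10.7, 33.2]
opening: 0.0003
gripper_force: 22.1
```

Call:
arm_command --increments "1 -2 0 0 -0.02;1 -4 0 0 -0.04;1 -6 0 0 -0.04"

```text
t: 33.95
tool_pos: [0.7003, 0.174, 0.1138]
orientation: [0.419, -3.089, 0.005]
force: [-70.1, -18.4, 48.3]
opening: 0.0004
gripper_force: 37.6
```

The push stalled again at about 70 N. I relieve it at once and measure the door.

Call:
arm_command --increments "1 12 0 -2 0;1 14 0 -2 0"

```text
t: 34.15
tool_pos: [0.6954, 0.1728, 0.1148]
orientation: [0.422, -3.112, -0.0]
force: [-1.6, 0.2, -0.3]
opening: 0.0004
gripper_force: 1.1
```

```bash
cat > th.py <<'E'
from door import *
def measure():
    t=robot.read_camera('top'); u=np.array([np.cos(SHUT),np.sin(SHUT)]);n=np.array([-u[1],u[0]]); R_,C=[],[]
    for r in np.arange(.05,.25,.01):
        o=np.arange(-.04,.02,.001); P=np.float32([proj('top',np.r_[H+r*u+n*k,.11]) for k in o])
        px=cv2.remap(t,P[:,0].copy().reshape(1,-1),P[:,1].copy().reshape(1,-1),cv2.INTER_LINEAR)[0].astype(int)
        m=(abs(px[:,2]-192)<18)&(abs(px[:,0]-110)<25)
        if 5<m.sum()<16: R_.append(r);C.append(o[m].mean())
    k=np.polyfit(R_,C,1); print("theta",-k[0].round(3),"offset",k[1].round(4),"n",len(R_)); print(np.round(np.array(C)*1000).astype(int),np.round(np.array(R_)*1000).astype(int))
if __name__=="__main__": measure(); s=robot.read_state(); print(s["force"],s["tool_pos"])
E
python3 th.py
```

```text
theta -0.108 offset -0.018 n 4
[ -3 -16 -31   6] [50 60 70 80]
[-4.25099345 -1.96464323  1.82803021] [0.69573494 0.17286415 0.11479764]
```

Call:
arm_command --increments "1 30 0 -10 0;1 70 0 -50 0;1 110 0 -90 0;1 150 0 -100 0;1 200 0 -100 0"

```text
t: 34.7
tool_pos: [0.508, 0.1206, 0.2188]
orientation: [-0.421, 3.105, 0.0]
force: [0.0, -1.6, 0.5]
opening: 0.0005
gripper_force: 0.0
```

```bash
python3 th.py
```

```text
theta 0.087 offset 0.0001 n 20
[ -5  -4  -5  -7  -7  -9 -10  -9 -11 -12 -13 -14 -13 -16 -16 -17 -18 -18
 -21 -20] [ 50  60  70  80  90 100 110 120 130 140 150 160 170 180 190 200 210 220
 230 240]
[-1.33046684 -0.31214026 -5.08144069] [0.49780552 0.11890208 0.2136332 ]
```

The door rests at 0.087 rad, on the catch, and it stalls near 0.05. A dark plate seems to be visible inside the locker in the first pictures (top crop corner ~362,75; side crop corner ~572,272), so I locate it.

```bash
python3 -c "
from door import *
T=lambda p:((p[0]+.5)/4-.5+120,(p[1]+.5)/4-.5+130)
S=lambda p:((p[0]+.5)/4-.5+130,(p[1]+.5)/4-.5+110)
u=np.array([np.cos(SHUT),np.sin(SHUT)]);n=np.array([-u[1],u[0]])
for k,a,b in [('plate corner',(362,75),(572,270)),('alt',(362,75),(590,250)),('roof back L',(15,38),(380,60)),('roof back R',(498,-20),(720,175))]:
    p,e=tri(T(a),S(b)); d=p[:2]-H; print(k,p.round(3),'err',round(e,4),'r',round(d@u,3),'n',round(d@n,3))
for z in (0,.02,.05): 
    for a in ((362,75),(490,80)): p=plane('top',*T(a),z); d=p[:2]-H; print(z,'r',round(d@u,3),'n',round(d@n,3))
# did first picture differ: door/rack in locker zone; current jar cap search in side view
import cv2
t=robot.read_camera('top'); s=robot.read_camera('side')
cv2.imwrite('pics/_t3.png',t);cv2.imwrite('pics/_s3.png',s)
for nm,x,y,z in (('tubA',.551,-.3985,.099),('tubB',.4596,-.3999,.099)):
    print(nm,[tuple(int(v) for v in im[int(round(q[1])),int(round(q[0]))]) for im,q in ((t,proj('top',(x,y,z))),(s,proj('side',(x,y,z))))])
"
```

```text
plate corner [0.786 0.209 0.023] err 0.0083 r 0.194 n 0.068
alt [0.787 0.201 0.044] err 0.0242 r 0.202 n 0.067
roof back L [0.778 0.435 0.122] err 0.0012 r -0.026 n 0.123
roof back R [0.826 0.099 0.14 ] err 0.0158 r 0.311 n 0.077
0 r 0.189 n 0.072
0 r 0.28 n 0.044
0.02 r 0.19 n 0.066
0.02 r 0.28 n 0.038
0.05 r 0.192 n 0.058
0.05 r 0.281 n 0.03
tubA [(106, 109, 114), (115, 121, 119)]
tubB [(107, 112, 119), (113, 120, 121)]
```

```bash
python3 -c "
from door import *
a,b=cv2.imread('pics/_t.png'),cv2.imread('pics/_t3.png'); sa,sb=cv2.imread('pics/_s.png'),cv2.imread('pics/_s3.png')
g=lambda i:np.float32(cv2.cvtColor(i,cv2.COLOR_BGR2GRAY))
def blue(i):
    h=cv2.cvtColor(i,cv2.COLOR_BGR2HSV); m=cv2.inRange(h,(105,150,60),(125,255,255)); M=cv2.moments(m); return M['m10']/M['m00'],M['m01']/M['m00'],M['m00']/255
print('blue top',blue(a),blue(b),'side',blue(sa),blue(sb))
def sh(A,B,x0,y0,x1,y1,tag):
    T=g(A)[y0:y1,x0:x1]; r=cv2.matchTemplate(g(B)[y0-12:y1+12,x0-12:x1+12],T,cv2.TM_CCOEFF_NORMED); _,v,_,l=cv2.minMaxLoc(r); print(tag,'shift',l[0]-12,l[1]-12,'score',round(v,3))
sh(a,b,205,88,292,146,'plate/tree top'); sh(a,b,125,112,165,180,'locker left top'); sh(a,b,238,110,258,160,'locker right top'); sh(sa,sb,285,125,330,200,'locker right side');sh(sa,sb,310,140,365,215,'tree side')
"
```

```text
blue top (269.4798165137615, 109.9045871559633, 1090.0) (269.4375, 109.93478260869566, 1104.0) side (333.31875, 162.4425, 800.0) (333.27148194271484, 162.4582814445828, 803.0)
plate/tree top shift 0 0 score 0.994
locker left top shift 0 0 score 0.92
locker right top shift 0 0 score 0.984
locker right side shift 0 0 score 0.995
tree side shift 0 0 score 0.994
```

```bash
python3 -c "
from door import *
p,e=tri((269.44,109.9),(333.3,162.45));print('tree balls centre',p,e)
u=np.array([np.cos(SHUT),np.sin(SHUT)]);n=np.array([-u[1],u[0]])
m=cv2.inRange(cv2.cvtColor(cv2.imread('pics/_t3.png'),cv2.COLOR_BGR2HSV),(105,150,60),(125,255,255)); ys,xs=np.nonzero(m)
for q in ((xs.min(),ys[xs.argmin()]),(xs[ys.argmax()],ys.max()),(xs.max(),ys[xs.argmax()])):
    w=plane('top',*q,p[2]); d=w[:2]-H; print(w.round(3),'r',round(d@u,3),'n',round(d@n,3))
T=lambda p:((p[0]+.5)/4-.5+120,(p[1]+.5)/4-.5+130); S=lambda p:((p[0]+.5)/4-.5+130,(p[1]+.5)/4-.5+110)
print('cone tip',tri((320/1.4,140/1.4),(432/1.4,180/1.4)))
print('door striker',tri(T((253,550)),S((118,325))))
"
```

```text
tree balls centre [0.86955191 0.03593922 0.12299167] 0.0026473779874986807
[0.864 0.096 0.123] r 0.324 n 0.112
[0.82  0.023 0.123] r 0.382 n 0.05
[ 0.884 -0.023  0.123] r 0.444 n 0.098
cone tip (array([0.87165222, 0.14271847, 0.18878474]), np.float64(0.0012004144582166282))
door striker (array([0.4331416 , 0.26215514, 0.10296045]), np.float64(0.0008444312330146003))
```

Nothing in the surroundings moved and nothing stands in the gripper's way. I measure the lean and position of both rack jars more finely.

```bash
python3 -c "
from jars import *
t=cv2.imread('pics/_t3.png')
w=cv2.cvtColor(rect(t,'top',.108,.087),cv2.COLOR_BGR2GRAY)
for r0 in (106,230):
    print('slot r',r0,'cols r',list(range(r0-32,r0+33,4)))
    for n in range(8,84,4): print(n,' '.join(f'{w[n+30,r+20]:3d}' for r in range(r0-32,r0+33,4)))
"
```

```text
slot r 106 cols r [74, 78, 82, 86, 90, 94, 98, 102, 106, 110, 114, 118, 122, 126, 130, 134, 138]
8 102  87  69 100  67  74  66  92 110  85  62  84  88 115  95 103 119
12 107 106 102  98  37  80 105 101  70  65  76  64  69  73  63  70  94
16  86  95  98  88  48  78 107  93  64  57  64  64  64  66  82  65  74
20 167 127 128 142  95  84 114  95  89 117 107  96 108  65  57  76  64
24 159 160 161 160 149 159 166 174 173 161 174 166 150 151 118 111 109
28 155 158 157 158 140 150 169 167 172 168 166 174 172 170 171 150 153
32 158 157 159 156 140 162 166 168 147 135 135 133 164 171 168 157 145
36 157 157 156 158 150 166 167 147 131 132 133 132 140 171 167 164 146
40 154 156 155 157 150 165 155 135 141 137 136 132 130 160 169 164 149
44 156 156 157 159 147 166 143 144 146 145 145 137 131 155 167 164 153
48 159 158 157 157 137 157 141 145 146 144 146 143 139 166 168 167 157
52 154 151 152 157 143 146 143 145 144 144 145 144 161 169 165 150 150
56 140 140 148 160 143 144 149 142 144 143 142 145 168 166 154 139 139
60 139 144 147 150 141 144 144 142 142 142 145 160 165 151 143 146 140
64 162 156
[... 1096 characters left out ...]
8 157 151 163 148 144 145 142 145 145 139 171 167 154 155 158
48 156 157 151 150 160 155 142 143 146 146 144 151 168 162 156 154 158
52 144 153 155 144 144 145 144 145 144 145 146 166 150 133 136 140 156
56 139 157 155 138 142 139 140 143 141 142 143 146 140 142 139 141 162
60 147 149 150 146 146 147 142 146 145 146 144 145 148 147 146 146 159
64 162 157 157 156 157 156 158 157 160 158 159 160 160 158 158 159 159
68 150 149 145 148 151 148 149 147 150 149 146 151 151 149 150 151 151
72 146 148 148 148 148 149 149 147 146 147 149 146 147 148 149 148 147
76 148 149 146 147 149 148 148 148 148 147 150 148 146 148 150 149 151
80 147 148 147 147 149 151 148 148 147 148 146 147 147 147 149 148 149
```

Jar 1 looks tilted and displaced: its shoulder is at r≈114 and its cap top at r≈105, wedged under the roof. That explains the stall. I'll pull the door open by its knob and mend it.

```bash
python3 -c "
from door import *
rows([.087],.18,off=.022,r=.262)"
```

```text
0.09 [0.695 0.115] [-183.  -55.   35.] turn 0.08
q [ 0.13 -0.08  1.75  0.    1.47 -1.71] [0.8 1.2 0.8] [0.5041 0.1201 0.2145]
```

Call:
arm_command --increments "0.5 -45 -14 10 0.02;0.5 -90 -28 20 0.04;0.5 -135 -41 30 0.08;0.5 -175 -53 34 0.08;0.5 -183 -55 34 0.08"

```text
t: 35.35
tool_pos: [0.7011, 0.1156, 0.1763]
orientation: [0.295, -3.126, 0.0]
force: [-1.1, -0.1, -1.4]
opening: 0.0362
gripper_force: 0.0
```

```bash
python3 -c "
from door import *
rows([.087],.1,off=.022,r=.262)"
```

```text
0.09 [0.695 0.115] [ 5.  1. 76.] turn -0.0
q [ 0.09  0.46  1.21 -0.    1.47 -1.67] [-1.1 -0.1 -1.4] [0.7011 0.1156 0.1763]
```

Call:
arm_command --increments "0.5 5 1 20 0;0.5 5 1 45 0;0.5 5 1 65 0;0.5 5 1 74 0;0.5 5 1 76 0"

```text
t: 35.85
tool_pos: [0.6922, 0.1164, 0.1033]
orientation: [0.297, -3.126, -0.0]
force: [0.1, 0.1, 0.6]
opening: 0.0461
gripper_force: 0.0
```

Call:
arm_command --increments "0.7 0 0 0 0;1 0 0 0 0;1 0 0 0 0;1 0 0 0 0;1 0 0 0 0" --grip_force 20

```text
t: 36.35
tool_pos: [0.6929, 0.1158, 0.1054]
orientation: [-0.296, 3.126, -0.001]
force: [-0.2, -1.6, 3.4]
opening: 0.0137
gripper_force: 20.0
```

```bash
python3 -c "
from door import *
print(robot.read_state()['opening']); d=robot.read_state()['tool_pos'][:2]-H
rows([.087,.15,.25,.35,.45,.55],.1,off=.022,r=.262)"
```

```text
0.013676926915076599
0.09 [0.695 0.115] [-2. -1.  5.] turn -0.0
0.15 [0.679 0.114] [14.  1.  5.] turn 0.06
0.25 [0.653 0.114] [40.  6.  5.] turn 0.16
0.35 [0.627 0.117] [65. 14.  5.] turn 0.26
0.45 [0.601 0.122] [89. 24.  5.] turn 0.36
0.55 [0.576 0.13 ] [112.  36.   5.] turn 0.46
q [ 0.09  0.49  1.3  -0.    1.34 -1.67] [-0.2 -1.6  3.4] [0.6929 0.1158 0.1054]
```

The knob is gripped (14 mm). Pulling the door open gently.

Call:
arm_command --increments "1 10 1 0 0.05;1 20 2 0 0.09;1 30 4 0 0.13;1 41 7 0 0.17;1 53 11 0 0.22"

```text
t: 36.85
tool_pos: [0.6384, 0.1165, 0.1054]
orientation: [0.051, 3.14, -0.001]
force: [-0.1, -3.0, 3.5]
opening: 0.0138
gripper_force: 20.1
```

```bash
python3 -c "
from door import *
rows([.3,.4,.5,.6,.7,.8],.105,off=.022,r=.262)"
```

```text
0.3 [0.64  0.115] [-1. -1.  0.] turn -0.01
0.4 [0.614 0.119] [25.  2.  0.] turn 0.09
0.5 [0.588 0.126] [51.  8.  0.] turn 0.19
0.6 [0.563 0.135] [75. 16.  0.] turn 0.29
0.7 [0.54  0.147] [99. 27.  0.] turn 0.39
0.8 [0.518 0.16 ] [122.  40.   0.] turn 0.49
q [ 0.1   0.36  1.48 -0.    1.3  -1.44] [-0.1 -3.   3.5] [0.6384 0.1165 0.1054]
```

Call:
arm_command --increments "1 20 2 0 0.07;1 41 6 0 0.15;1 62 12 0 0.23;1 82 19 0 0.32;1 99 27 0 0.39"

```text
t: 37.35
tool_pos: [0.5401, 0.1483, 0.1054]
orientation: [0.661, 3.069, 0.004]
force: [3.4, 6.7, -0.8]
opening: 0.0141
gripper_force: 20.0
```

```bash
python3 -c "
from door import *
rows([.7,.8,.9,1.0,1.1,1.2],.105,off=.022,r=.262)"
```

```text
0.7 [0.54  0.147] [-1. -2.  0.] turn -0.0
0.8 [0.518 0.16 ] [26.  2.  0.] turn 0.1
0.9 [0.497 0.176] [51.  8.  0.] turn 0.2
1.0 [0.478 0.194] [76. 16.  0.] turn 0.3
1.1 [0.46  0.214] [100.  27.   0.] turn 0.4
1.2 [0.445 0.236] [123.  41.   0.] turn 0.5
q [ 0.18  0.13  1.75  0.    1.26 -0.97] [ 3.4  6.7 -0.8] [0.5401 0.1483 0.1054]
```

Call:
arm_command --increments "1 26 2 0 0.1;1 51 8 0 0.2;1 76 16 0 0.3;1 88 21 0 0.35;1 100 27 0 0.4"

```text
t: 37.85
tool_pos: [0.4617, 0.2153, 0.1054]
orientation: [1.253, 2.876, 0.011]
force: [14.9, 11.8, -13.5]
opening: 0.0137
gripper_force: 20.0
```

```bash
python3 -c "
from door import *
rows([1.1,1.2,1.3,1.4],.105,off=.022,r=.262)"
```

```text
1.1 [0.46  0.214] [ 0. -2.  0.] turn -0.0
1.2 [0.445 0.236] [26.  2.  0.] turn 0.1
1.3 [0.432 0.259] [52.  8.  0.] turn 0.2
1.4 [0.422 0.283] [77. 16.  0.] turn 0.3
q [ 0.33 -0.01  1.89  0.    1.25 -0.42] [ 14.9  11.8 -13.5] [0.4617 0.2153 0.1054]
```

Call:
arm_command --increments "1 13 -1 0 0.05;1 26 1 0 0.1;1 39 4 0 0.15;1 51 7 0 0.2;1 51 7 0 0.2"

```text
t: 38.35
tool_pos: [0.4342, 0.2582, 0.1056]
orientation: [1.533, 2.735, 0.017]
force: [25.2, 13.2, -21.8]
opening: 0.0138
gripper_force: 20.0
```

Call:
arm_command --increments "0.6 0 0 0 0;0.6 0 0 0 0;0.6 0 0 0 0;0.6 0 0 -40 0;0.6 0 0 -80 0"

```text
t: 38.85
tool_pos: [0.4287, 0.2538, 0.184]
orientation: [-1.534, -2.739, 0.006]
force: [1.1, 0.8, 0.2]
opening: 0.0372
gripper_force: 0.0
```

Call:
arm_command --increments "0.6 50 0 -60 0;0.6 100 -20 -100 0;0.6 100 -60 -100 0;0.6 100 -100 -100 0;0.6 100 -140 -100 0"

```text
t: 39.35
tool_pos: [0.257, 0.2668, 0.286]
orientation: [1.532, 2.742, 0.003]
force: [-0.2, -0.3, 0.2]
opening: 0.0373
gripper_force: 0.0
```

Run:
```python
from jars import *
from scipy.optimize import least_squares
t,s=robot.read_camera('top'),robot.read_camera('side'); cv2.imwrite('pics/_t4.png',t); cv2.imwrite('pics/_s4.png',s)
print(robot.read_state()['tool_pos'])
# door angle from panel top edge
R_,O=[],[]
for th in np.arange(1.1,1.5,.01):
    h=SHUT-th; u=np.array([np.cos(h),np.sin(h)]); n=np.array([-u[1],u[0]])
    v=[t[int(round(q[1])),int(round(q[0]))] for q in (proj('top',np.r_[H+r*u,.11]) for r in np.arange(.03,.25,.01))]
    v=np.array(v,int); O.append(((abs(v[:,2]-192)<25)&(abs(v[:,0]-110)<35)).mean()); R_.append(th)
print([(round(a,2),round(b,2)) for a,b in zip(R_,O) if b>.3])
```

```text
[0.25545917 0.26534031 0.28539888]
[(np.float64(1.1), np.float64(0.41)), (np.float64(1.12), np.float64(0.32)), (np.float64(1.13), np.float64(0.36)), (np.float64(1.14), np.float64(0.41)), (np.float64(1.15), np.float64(0.36)), (np.float64(1.16), np.float64(0.41)), (np.float64(1.17), np.float64(0.5)), (np.float64(1.18), np.float64(0.32)), (np.float64(1.19), np.float64(0.36)), (np.float64(1.24), np.float64(0.55)), (np.float64(1.25), np.float64(0.55)), (np.float64(1.26), np.float64(0.86)), (np.float64(1.27), np.float64(1.0)), (np.float64(1.28), np.float64(1.0)), (np.float64(1.29), np.float64(1.0)), (np.float64(1.3), np.float64(1.0)), (np.float64(1.31), np.float64(0.73)), (np.float64(1.32), np.float64(0.55)), (np.float64(1.33), np.float64(0.45)), (np.float64(1.34), np.float64(0.36))]
```

The door is open at 1.287 rad. I locate both rack jars (shoulder and cap) in the two views.

Run:
```python
from jars import *
TH=1.287
def put(c,im,z):
    w=rect(im,c,z,TH); return cv2.cvtColor(cv2.GaussianBlur(w,(3,3),0),cv2.COLOR_BGR2HSV)
for c in("top","side"):
    im=cv2.imread(f"pics/_{c[0]}4.png")
    hs=put(c,im,.066)
    for nm,m in(("white",(hs[...,1]<45)&(hs[...,2]>140)),("grey",(hs[...,1]<80)&(hs[...,2]<130))):
        _,_,st,ce=cv2.connectedComponentsWithStats(m.astype(np.uint8))
        for s,k in zip(st[1:],ce[1:]):
            if s[4]>120: print(c,nm,"z=.066: r",k[0].round()-20,"n",k[1].round()-30,"r",s[0]-20,s[0]+s[2]-20,"n",s[1]-30,s[1]+s[3]-30,"area",s[4])
t=cv2.imread("pics/_t4.png"); w=put("top",t,.108)
for r0 in(106,230):
    print("r0",r0,list(range(r0-36,r0+37,6)))
    for n in range(0,96,6): print(n,' '.join(f'{w[n+30,r+20,2]:3d}'+('*' if w[n+30,r+20,1]<60 else ' ') for r in range(r0-36,r0+37,6)))
```

```text
top white z=.066: r 258.0 n -21.0 r 252 265 n -30 -10 area 229
top white z=.066: r -15.0 n -7.0 r -20 -8 n -13 1 area 131
top white z=.066: r 257.0 n 8.0 r 248 265 n 1 19 area 217
top white z=.066: r -11.0 n 78.0 r -20 7 n 18 110 area 1290
top white z=.066: r 233.0 n 48.0 r 207 254 n 24 71 area 947
top white z=.066: r 111.0 n 54.0 r 84 130 n 30 76 area 885
top grey z=.066: r 259.0 n 15.0 r 247 269 n 3 24 area 165
top grey z=.066: r -4.0 n 67.0 r -18 9 n 21 110 area 141
top grey z=.066: r 226.0 n 47.0 r 211 243 n 31 62 area 480
top grey z=.066: r 248.0 n 61.0 r 223 259 n 35 75 area 265
top grey z=.066: r 101.0 n 50.0 r 83 119 n 36 67 area 698
top grey z=.066: r 127.0 n 62.0 r 102 138 n 37 80 area 406
side white z=.066: r 204.0 n -19.0 r 194 214 n -28 -8 area 303
side white z=.066: r 235.0 n 50.0 r 203 256 n 23 74 area 1423
side white z=.066: r 111.0 n 55.0 r 80 134 n 28 80 area 1475
side grey z=.066: r 226.0 n -4.0 r 189 251 n -25 15 area 1118
side grey z=.066: r 57.0 n 29.0 r -20 107 n -7 64 area 2478
side grey z=.066: r 195.0 n 27.0 r 156 242 n 1 56 area 2147
side grey z=.066: r 139
[... 1709 characters left out ...]
* 142  135   92  112 
36 175  140  174   66  165  158* 132* 163* 202* 195* 112  134  160 
42 189  187  192   90  156* 124* 130* 137*  70* 198* 191* 181  198 
48 188  187  192  125* 109* 127* 135* 141*  69* 192* 199*  71* 201 
54 187  189  192  121  169* 128* 136* 150*  25* 171* 201*  69* 204 
60 187  189  195   88  202* 106*  74*  24*  78* 198* 201*  82* 197 
66 187  188  191   66  168* 202* 165* 166* 206* 201*  86*  76  201 
72 187  189  192   71  194  144  183* 193* 169*  99*  75  176  196 
78 189  188  195   69  194  193  152   88   89  111  175  189  194 
84 193  192  193  133  194  191  193  195  189  195  191  190  196 
90  97   87  110  119  100   91  129  120  105  137  114  127  119
```

Both rack jars turn out to be upright and in their wells: shoulders centred at (r,n) = (107,53) and (230,48), cap tops at (106,54) and (230,48). So the stall came from something else. I'll close the door again slowly, with finer steps in the catch zone and a push point further out.

```bash
python3 -c "
from door import *
rows([1.287],.2,off=.055,r=.2);rows([1.287],.095,off=.055,r=.2)"
```

```text
1.29 [0.469 0.317] [-68. 208.  86.] turn -0.01
q [ 0.66 -0.55  2.    0.    1.69  0.11] [-0.4  0.3  0.3] [0.2555 0.2653 0.2854]
1.29 [0.469 0.317] [-68. 208. 191.] turn -0.01
q [ 0.66 -0.55  2.    0.    1.69  0.11] [-0.4  0.3  0.3] [0.2555 0.2653 0.2854]
```

Call:
arm_command --increments "1 -15 45 10 0;1 -30 90 30 0;1 -45 135 50 0;1 -60 180 70 0;1 -68 208 86 0"

```text
t: 39.95
tool_pos: [0.4741, 0.3172, 0.1967]
orientation: [-1.536, -2.74, 0.001]
force: [-0.4, 0.0, 0.7]
opening: 0.0026
gripper_force: 0.0
```

Call:
arm_command --increments "1 0 0 30 0;1 0 0 70 0;1 0 0 95 0;1 0 0 105 0;1 0 0 105 0"

```text
t: 40.45
tool_pos: [0.4706, 0.3167, 0.0918]
orientation: [-1.534, -2.739, 0.005]
force: [-0.6, -0.4, 0.4]
opening: 0.0002
gripper_force: 0.0
```

```bash
python3 -c "
from door import *
rows([1.287],.095,off=.02,r=.2);rows([1.2,1.1,1.0,.9,.8],.095,off=.0145,r=.205)"
```

```text
1.29 [0.487 0.287] [-34.  -1.  -3.] turn -0.01
q [ 0.5   0.17  1.73 -0.    1.24 -0.05] [-0.6 -0.4  0.4] [0.4706 0.3167 0.0918]
1.2 [0.495 0.264] [-58.  -7.  -3.] turn -0.1
1.1 [0.507 0.248] [-78.  -5.  -3.] turn -0.2
1.0 [0.521 0.232] [-98.  -1.  -3.] turn -0.3
0.9 [0.536 0.218] [-118.    4.   -3.] turn -0.4
0.8 [0.552 0.206] [-137.   12.   -3.] turn -0.5
q [ 0.5   0.17  1.73 -0.    1.24 -0.05] [-0.6 -0.4  0.4] [0.4706 0.3167 0.0918]
```

Call:
arm_command --increments "1 -20 -1 -2 0;1 -36 -2 -2 -0.03;1 -50 -5 -2 -0.07;1 -64 -6 -2 -0.14;1 -78 -5 -2 -0.2"

```text
t: 40.95
tool_pos: [0.5097, 0.2487, 0.0984]
orientation: [1.248, 2.88, 0.005]
force: [-0.3, 2.4, -0.3]
opening: 0.0005
gripper_force: 0.6
```

```bash
python3 -c "
from door import *
rows([1.1,1.0,.9,.8,.7,.6],.095,off=.0145,r=.21)"
```

```text
1.1 [0.503 0.244] [ 1. -8.  3.] turn 0.0
1.0 [0.518 0.229] [-20.  -8.   3.] turn -0.1
0.9 [0.533 0.214] [-41.  -6.   3.] turn -0.2
0.8 [0.55  0.202] [-62.  -3.   3.] turn -0.3
0.7 [0.568 0.191] [-82.   3.   4.] turn -0.4
0.6 [0.587 0.182] [-101.   11.    4.] turn -0.5
q [ 0.36  0.16  1.73  0.    1.25 -0.39] [-0.3  2.4 -0.3] [0.5097 0.2487 0.0984]
```

Call:
arm_command --increments "1 -20 -6 2 -0.1;1 -41 -6 3 -0.2;1 -62 -3 3 -0.3;1 -82 3 3 -0.4;1 -101 11 3 -0.5"

```text
t: 41.45
tool_pos: [0.5868, 0.1816, 0.0952]
orientation: [0.495, 3.1, 0.002]
force: [-1.3, 2.4, -0.0]
opening: 0.0007
gripper_force: 0.7
```

```bash
python3 -c "
from door import *
rows([.6,.5,.4,.3,.2,.15],.095,off=.0145,r=.215)"
```

```text
0.6 [0.585 0.177] [-0. -4.  0.] turn 0.0
0.5 [0.606 0.17 ] [-22.  -5.   0.] turn -0.1
0.4 [0.627 0.165] [-43.  -3.   0.] turn -0.2
0.3 [0.648 0.162] [-64.   1.   0.] turn -0.3
0.2 [0.67  0.161] [-85.   7.   0.] turn -0.4
0.15 [0.68  0.162] [-95.  10.   0.] turn -0.45
q [ 0.22  0.28  1.6   0.    1.26 -1.04] [-1.3  2.4 -0. ] [0.5868 0.1816 0.0952]
```

Call:
arm_command --increments "1 -22 -4 0 -0.1;1 -43 -3 0 -0.2;1 -64 1 0 -0.3;1 -78 5 0 -0.36;1 -90 8 0 -0.42"

```text
t: 41.95
tool_pos: [0.6751, 0.1612, 0.0954]
orientation: [-0.159, 3.134, 0.001]
force: [-1.7, 0.4, 0.4]
opening: 0.0005
gripper_force: 0.7
```

```bash
cat > st.py <<'E'
from door import *
s=robot.read_state(); u=np.array([np.cos(SHUT),np.sin(SHUT)]);n=np.array([-u[1],u[0]]); d=s["tool_pos"][:2]-H
M=R.from_rotvec(s["orientation"]).as_matrix()
print("r",(d@u).round(4),"n",(d@n).round(4),"th est",((-(d@n)-.0145)/(d@u)).round(3),"z",s["tool_pos"][2].round(4),"F u,n,z",(s["force"][:2]@u).round(1),(s["force"][:2]@n).round(1),s["force"][2].round(1),"pad",round(float(s["gripper_force"]),1),"Mz",s["wrist_torque"].round(2))
print("tool x along n:",(M[:2,0]@n).round(3),"along u",(M[:2,0]@u).round(3))
E
python3 st.py; python3 -c "
from door import *
rows([.15,.1,.08,.06,.04,.02,0],.095,off=.0145,r=.215)"
```

```text
r 0.2094 n -0.0516 th est 0.177 z 0.0954 F u,n,z -0.8 -1.5 0.4 pad 0.7 Mz [ 0.19  0.24 -0.05]
tool x along n: -0.984 along u -0.177
0.15 [0.68  0.162] [-5. -0.  0.] turn -0.03
0.1 [0.691 0.163] [-16.  -0.   0.] turn -0.08
0.08 [0.695 0.163] [-20.  -0.   0.] turn -0.1
0.06 [0.7   0.164] [-25.   0.   0.] turn -0.12
0.04 [0.704 0.164] [-29.   0.   1.] turn -0.14
0.02 [0.708 0.165] [-33.   1.   1.] turn -0.16
0 [0.712 0.166] [-38.   1.   1.] turn -0.18
q [ 0.16  0.48  1.34  0.    1.32 -1.51] [-1.7  0.4  0.4] [0.6751 0.1612 0.0954]
```

Call:
arm_command --increments "1 -6 0 0 -0.03;1 -11 0 0 -0.06;1 -16 0 0 -0.09;1 -20 0 0 -0.1"

```text
t: 42.35
tool_pos: [0.6943, 0.1633, 0.0952]
orientation: [-0.313, 3.123, 0.0]
force: [-0.2, -1.5, 1.6]
opening: 0.0005
gripper_force: 0.3
```

```bash
python3 st.py
```

```text
r 0.2128 n -0.0326 th est 0.085 z 0.0952 F u,n,z 1.4 -0.6 1.6 pad 0.3 Mz [0.01 0.11 0.01]
tool x along n: -0.997 along u -0.079
```

Call:
arm_command --increments "1 -3 0 0 -0.01;1 -5 0 0 -0.02;1 -5 0 0 -0.02"

```text
t: 42.65
tool_pos: [0.6978, 0.1642, 0.0931]
orientation: [-0.344, 3.122, 0.0]
force: [-2.5, 0.1, 2.0]
opening: 0.0004
gripper_force: 1.2
```

```bash
python3 st.py
```

```text
r 0.2128 n -0.0289 th est 0.068 z 0.0931 F u,n,z -0.8 -2.4 2.0 pad 1.2 Mz [-0.09  0.34 -0.03]
tool x along n: -0.998 along u -0.06
```

Call:
arm_command --increments "1 -1 0 0 0;1 -3 0 0 0;1 -3 0 0 0"

```text
t: 42.95
tool_pos: [0.7006, 0.1648, 0.0925]
orientation: [0.343, -3.123, -0.0]
force: [-3.1, -0.9, 1.8]
opening: 0.0005
gripper_force: 1.4
```

```bash
python3 st.py
```

```text
r 0.213 n -0.0261 th est 0.055 z 0.0925 F u,n,z 0.0 -3.2 1.8 pad 1.4 Mz [-0.14  0.41  0.02]
tool x along n: -0.998 along u -0.06
```

Call:
arm_command --increments "1 -1 0 0 0;1 -2 0 0 0;1 -2 0 0 0"

```text
t: 43.25
tool_pos: [0.7012, 0.1649, 0.0925]
orientation: [0.343, -3.119, 0.001]
force: [-11.9, -3.5, 8.1]
opening: 0.0007
gripper_force: 6.0
```

```bash
python3 st.py
```

```text
r 0.2131 n -0.0255 th est 0.052 z 0.0925 F u,n,z 0.0 -12.4 8.1 pad 6.0 Mz [-0.39  1.61  0.04]
tool x along n: -0.998 along u -0.06
```

The door stalls hard at about 0.05 rad, and the wrist moment confirms the load is a clean finger-on-door contact. I shift the push point out to r≈0.232 for more leverage and try again step by step.

Call:
arm_command --increments "1 4 0 0 0;1 6 -10 0 0;1 6 -19 0 0;1 3 -19 0 -0.02;1 0 -19 0 -0.02"

```text
t: 43.75
tool_pos: [0.7058, 0.1447, 0.0922]
orientation: [0.374, -3.116, 0.003]
force: [-22.1, -10.1, 12.6]
opening: 0.0006
gripper_force: 11.7
```

Call:
arm_command --increments "1 -3 0 0 0;1 -6 0 0 0;1 -6 0 0 0"

```text
t: 44.05
tool_pos: [0.7061, 0.1448, 0.0922]
orientation: [0.371, -3.102, 0.006]
force: [-46.1, -16.2, 27.4]
opening: 0.0004
gripper_force: 24.1
```

```bash
python3 st.py
python3 - <<'E'
from jars import *
t=cv2.imread("pics/_t.png")
# map of locker interior at start, z=0.03 plane, shut frame: rows n, cols r
w=cv2.cvtColor(rect(t,"top",.03,0.0),cv2.COLOR_BGR2GRAY)
print("cols r",list(range(170,301,8)))
for n in range(20,110,6): print(n,' '.join(f'{w[n+30,r+20]:3d}' for r in range(170,301,8)))
E
```

```text
r 0.2338 n -0.0264 th est 0.051 z 0.0922 F u,n,z 2.9 -48.8 27.4 pad 24.1 Mz [-2.46  6.45 -0.42]
tool x along n: -0.999 along u -0.041
cols r [170, 178, 186, 194, 202, 210, 218, 226, 234, 242, 250, 258, 266, 274, 282, 290, 298]
20  91  91  90  89  90  90  89  95  95  97  94  95  83 134 129  71  46
26  87  87  92  93  93  96  95  93  93  95  93  93  89 162 147  69  40
32 103 106  99 105 107  95 108 107  98 101 109 103  82 103  99  81  92
38 157 158 158 155 158 158 154 156 158 155 155 157 157 148 151 160 156
44 155 155 155 154 155 155 155 154 153 157 155 153 146 139 135 143 153
50 155 155 155 154 154 155 156 152 146 140 133 134 135 138 142 147 157
56 154 152 153 155 147 135 134 135 135 140 144 143 146 146 146 151 155
62 156 155 156 145 137 139 143 143 145 145 146 146 146 146 145 148 158
68 153 154 153 144 145 145 146 146 145 144 146 146 147 145 146 150 156
74 153 155 153 145 145 145 146 146 145 145 144 146 147 146 145 150 158
80 153 154 154 145 146 145 147 145 145 144 146 146 147 145 146 149 156
86 154 156 155 151 146 146 146 146 144 145 146 145 144 141 143 149 158
92 155 154 154 154 145 146 146 145 144 145 144 138 138 137 138 145 157
98 152 152 152 152 143 146 146 144 146 145 136 138 138 138 137 146 159
104 153 153 153 155 142 144 145 146 146 133 138 136 137 137 138 145 158
```

Stalls at two radii with equal force give a door angle of 0.047 rad exactly. I try once with upward friction instead of downward, then with somewhat more force, staying well under the limit.

Call:
arm_command --increments "1 0 0 -3 0;1 0 0 -6 0;1 -2 0 -8 0;1 -3 0 -9 0"

```text
t: 44.45
tool_pos: [0.7058, 0.1449, 0.0929]
orientation: [0.37, -3.094, 0.005]
force: [-33.8, -15.5, -11.4]
opening: 0.0007
gripper_force: 17.9
```

```bash
python3 st.py
```

```text
r 0.2335 n -0.0266 th est 0.052 z 0.0929 F u,n,z 5.6 -36.8 -11.4 pad 17.9 Mz [-2.11  5.01 -0.37]
tool x along n: -0.999 along u -0.041
```

No change. Of the things I can alter, the most suspect is the jar in the slot next to the catch, since it ended up pressed toward the door side of its well. I'll reopen the door and move that jar to slot2.

Call:
arm_command --increments "1 15 0 0 0;1 30 0 0 0;0.5 40 0 -40 0;0.5 40 0 -80 0;0.5 40 0 -80 0"

```text
t: 44.95
tool_pos: [0.6809, 0.1399, 0.1903]
orientation: [-0.374, 3.106, 0.0]
force: [1.2, -0.1, 1.4]
opening: 0.0199
gripper_force: 0.0
```

```bash
python3 th.py; python3 -c "
from door import *
rows([.087],.175,off=.022,r=.262)"
```

```text
theta -0.069 offset -0.0116 n 5
[ -5  -4  -5 -22   4] [ 50  60  70  80 100]
[-0.04295616  0.04991334 -0.5314509 ] [0.67988664 0.13977633 0.18712337]
0.09 [0.695 0.115] [ -9. -27.  12.] turn 0.05
q [ 0.13  0.4   1.27  0.    1.46 -1.68] [-0.   0.  -0.5] [0.6799 0.1398 0.1871]
```

Call:
arm_command --increments "0.5 -6 -27 0 0.05;0.5 -6 -27 0 0.05;0.5 -6 -27 30 0.05;0.5 -6 -27 65 0.05;0.5 -6 -27 86 0.05"

```text
t: 45.5
tool_pos: [0.6871, 0.1146, 0.0912]
orientation: [0.297, -3.123, -0.0]
force: [-0.6, -0.5, -0.3]
opening: 0.0465
gripper_force: 0.0
```

Call:
arm_command --increments "1 0 0 0 0;1 0 0 0 0;1 0 0 0 0;1 0 0 0 0;1 0 0 0 0"

```text
t: 46.0
tool_pos: [0.6899, 0.1152, 0.0976]
orientation: [-0.297, 3.124, 0.001]
force: [-0.8, 2.1, 2.4]
opening: 0.0139
gripper_force: 20.0
```

```bash
python3 -c "
from door import *
print(robot.read_state()['opening'])
rows([.087],.105,off=.022,r=.262)"
```

```text
0.013870342221697474
0.09 [0.695 0.115] [-6. -1. -7.] turn -0.0
q [ 0.09  0.49  1.32  0.    1.32 -1.67] [-0.8  2.1  2.4] [0.6899 0.1152 0.0976]
```

The knob is gripped. I open along the same arc as before, then release.

Call:
arm_command --increments "1 10 1 0 0.05;1 20 2 0 0.09;1 30 4 0 0.13;1 41 7 0 0.17;1 53 11 0 0.22"

```text
t: 46.5
tool_pos: [0.6355, 0.1164, 0.0976]
orientation: [0.05, 3.138, 0.002]
force: [0.4, 2.9, 4.2]
opening: 0.0135
gripper_force: 20.0
```

Call:
arm_command --increments "1 20 2 0 0.07;1 41 6 0 0.15;1 62 12 0 0.23;1 82 19 0 0.32;1 99 27 0 0.39"

```text
t: 47.0
tool_pos: [0.5381, 0.149, 0.0976]
orientation: [0.659, 3.066, 0.011]
force: [11.4, 18.7, -6.3]
opening: 0.0137
gripper_force: 20.0
```

Call:
arm_command --increments "1 26 1 0 0.1;1 51 6 0 0.2;1 76 14 0 0.3;1 88 19 0 0.35;1 100 25 0 0.4"

```text
t: 47.5
tool_pos: [0.4608, 0.2145, 0.0978]
orientation: [1.251, 2.871, 0.024]
force: [32.7, 25.6, -29.0]
opening: 0.0157
gripper_force: 19.9
```

Call:
arm_command --increments "1 13 -2 0 0.05;1 26 0 0 0.1;1 39 3 0 0.15;1 51 6 0 0.2;1 51 6 0 0.2"

```text
t: 48.0
tool_pos: [0.4315, 0.2552, 0.0981]
orientation: [1.531, 2.732, 0.025]
force: [35.6, 19.4, -29.0]
opening: 0.0211
gripper_force: 19.9
```

Call:
arm_command --increments "0.6 0 0 0 0;0.6 0 0 0 0;0.6 0 0 0 0;0.6 0 0 -40 0;0.6 0 0 -80 0"

```text
t: 48.5
tool_pos: [0.4241, 0.2499, 0.1756]
orientation: [-1.534, -2.74, 0.003]
force: [1.0, 0.6, -0.4]
opening: 0.0371
gripper_force: 0.0
```

Call:
arm_command --increments "0.4 50 0 -60 0;0.4 100 -20 -100 0;0.4 100 -60 -100 0;0.4 100 -100 -100 0;0.4 100 -140 -100 0"

```text
t: 49.0
tool_pos: [0.2518, 0.2626, 0.2772]
orientation: [1.532, 2.742, 0.003]
force: [-0.1, 0.8, 0.8]
opening: 0.0559
gripper_force: 0.0
```

```bash
cat > open.py <<'E'
from jars import *
t,s=robot.read_camera('top'),robot.read_camera('side')
sc=[]
ths=np.arange(1.0,1.5,.005)
for th in ths:
    h=SHUT-th; u=np.array([np.cos(h),np.sin(h)])
    v=np.array([t[int(round(q[1])),int(round(q[0]))] for q in (proj('top',np.r_[H+r*u,.11]) for r in np.arange(.03,.25,.01))],int)
    sc.append(((abs(v[:,2]-192)<25)&(abs(v[:,0]-110)<35)).mean())
sc=np.array(sc); TH=ths[sc>=sc.max()-.05].mean(); print("th",TH.round(3),sc.max())
h=SHUT-TH; u=np.array([np.cos(h),np.sin(h)]); n=np.array([-u[1],u[0]])
for c,im in(("top",t),("side",s)):
    hs=cv2.cvtColor(cv2.GaussianBlur(rect(im,c,.066,TH),(3,3),0),cv2.COLOR_BGR2HSV); m=(hs[...,1]<45)&(hs[...,2]>140)
    _,_,st,ce=cv2.connectedComponentsWithStats(m.astype(np.uint8))
    for q in st[1:]:
        if q[4]>300 and q[0]>60: a,b=q[0]-20+q[2]/2,q[1]-30+q[3]/2; print(c,"jar r",a,"n",b,"size",q[2:4],"world",(H+a/1000*u+b/1000*n).round(4))
for k in range(4): print("slot",k,(H+(.044+.062*k)*u+.05*n).round(4))
print("yaw",(h+np.pi).round(3)); A=(H+.230*u+.05*n); goto(A[0],A[1],.2,h+np.pi)
E
python3 open.py
```

```text
th 1.265 1.0
top jar r 231.0 n 46.5 size [46 47] world [0.5001 0.2105]
top jar r 107.0 n 52.5 size [46 47] world [0.6068 0.2739]
side jar r 231.0 n 47.5 size [52 51] world [0.5006 0.2096]
side jar r 108.0 n 53.0 size [52 50] world [0.6062 0.273 ]
slot 0 [0.658  0.3108]
slot 1 [0.6063 0.2766]
slot 2 [0.5546 0.2423]
slot 3 [0.5029 0.2081]
yaw 0.585
shift [-177.6  187.1   76.9] turn -0.033 q6 0.11
```

The door is at 1.265 rad and jar 3 at (.500,.210). I fetch it.

Call:
arm_command --increments "0.4 -35 37 5 0;0.4 -70 74 20 0;0.4 -105 111 40 0;0.4 -140 148 55 0;0.4 -176 184 60 -0.03"

```text
t: 49.6
tool_pos: [0.4911, 0.2105, 0.2153]
orientation: [-1.493, -2.762, 0.002]
force: [-0.0, 0.9, 0.0]
opening: 0.0561
gripper_force: 0.0
```

```bash
python3 -c "
from h import *
goto(.5003,.210,.102,.585)"
```

```text
shift [ -5.5   7.7 113.3] turn -0.005 q6 -0.27
```

Call:
arm_command --increments "0.4 -3 5 0 0;0.4 -3 5 20 0;0.4 -3 5 50 0"

```text
t: 49.9
tool_pos: [0.4975, 0.212, 0.1685]
orientation: [1.494, 2.761, 0.004]
force: [-0.4, 0.6, -0.0]
opening: 0.056
gripper_force: 0.0
```

```bash
python3 -c "
from h import *
goto(.5003,.210,.102,.585)"
```

```text
shift [-3.1  1.  66.6] turn -0.006 q6 -0.27
```

Call:
arm_command --increments "0.4 -2 1 20 0;0.4 -2 1 40 0;0.4 -2 1 58 0;0.4 -2 1 64 0;0.6 -2 1 64 0"

```text
t: 50.4
tool_pos: [0.4968, 0.2105, 0.1025]
orientation: [-1.493, -2.763, 0.002]
force: [0.3, -0.3, -0.2]
opening: 0.0512
gripper_force: 0.0
```

Call:
arm_command --increments "1 0 0 0 0;1 0 0 0 0;1 0 0 0 0;1 0 0 0 0" --grip_force 40

```text
t: 50.8
tool_pos: [0.4983, 0.211, 0.1044]
orientation: [1.493, 2.763, 0.002]
force: [1.0, 0.8, 2.8]
opening: 0.0251
gripper_force: 39.9
```

Call:
arm_command --increments "1 0 0 -15 0;1 0 0 -40 0;1 0 0 -65 0;1 0 0 -65 0;1 0 0 -65 0"

```text
t: 51.3
tool_pos: [0.4975, 0.2107, 0.1681]
orientation: [1.493, 2.764, 0.0]
force: [-0.1, -0.6, -4.4]
opening: 0.0256
gripper_force: 39.8
```

```bash
python3 open.py; python3 -c "
from h import *
print(robot.read_state()['force'],robot.read_state()['opening'])
goto(.5546,.2423,.168,.585)"
```

```text
th 1.297 0.5
side jar r 154.0 n 8.5 size [42 45] world [0.5404 0.2887]
side jar r 107.5 n 54.0 size [53 52] world [0.6039 0.2744]
slot 0 [0.6558 0.3111]
slot 1 [0.603  0.2786]
slot 2 [0.5502 0.2461]
slot 3 [0.4975 0.2135]
yaw 0.552
shift [  2.1   2.6 -33.7] turn 0.028 q6 -0.27
[ 0.55220831  0.81622732 -3.94875971] 0.02535880241447036
shift [-5.2 66.2 -1.9] turn -0.005 q6 -0.27
```

Call:
arm_command --increments "1 -2 20 0 0;1 -4 42 0 0;1 -5 58 0 0;1 -5 66 0 0;1 -5 66 0 0"

```text
t: 51.9
tool_pos: [0.555, 0.2427, 0.1666]
orientation: [-1.492, -2.762, 0.003]
force: [-1.1, -0.1, -4.2]
opening: 0.0255
gripper_force: 39.9
```

```bash
python3 -c "
from h import *
goto(.5546,.2423,.106,.585)"
```

```text
shift [-0.1 -0.4 60.6] turn -0.005 q6 -0.25
```

Call:
arm_command --increments "1 0 0 20 0;1 0 0 38 0;1 0 0 50 0;1 0 0 57 0;1 0 0 60 0"

```text
t: 52.4
tool_pos: [0.5546, 0.2423, 0.1072]
orientation: [-1.493, -2.763, 0.002]
force: [-0.2, -0.6, -2.5]
opening: 0.0253
gripper_force: 40.0
```

Call:
arm_command --increments "1 0 0 1 0;1 0 0 2 0;1 0 0 2 0;0.6 0 0 2 0;0.6 0 0 2 0"

```text
t: 52.9
tool_pos: [0.5561, 0.2429, 0.1073]
orientation: [1.493, 2.763, 0.002]
force: [-0.1, -0.7, 0.1]
opening: 0.0358
gripper_force: 0.0
```

Call:
arm_command --increments "0.6 0 0 0 0;0.6 0 0 -20 0;0.6 0 0 -60 0;0.6 0 0 -100 0;0.6 0 0 -115 0"

```text
t: 53.4
tool_pos: [0.5576, 0.2434, 0.227]
orientation: [1.491, 2.759, 0.009]
force: [0.7, 0.1, 0.7]
opening: 0.037
gripper_force: 0.0
```

```bash
python3 -c "
from door import *
rows([1.265],.215,off=.055,r=.2)"
```

```text
1.26 [0.47  0.312] [106. -36.  12.] turn -0.0
q [ 0.33  0.15  1.49 -0.    1.49 -0.25] [0.7 0.1 0.7] [0.5576 0.2434 0.227 ]
```

Call:
arm_command --increments "1 35 -12 0 0;1 70 -24 0 0;1 100 -34 0 0;1 106 -36 0 0;1 106 -36 0 0"

```text
t: 53.9
tool_pos: [0.4667, 0.3122, 0.2211]
orientation: [1.491, 2.765, -0.0]
force: [-1.0, 0.1, -0.7]
opening: 0.0027
gripper_force: 0.0
```

Call:
arm_command --increments "1 0 0 40 0;1 0 0 80 0;1 0 0 110 0;1 0 0 124 0;1 0 0 124 0"

```text
t: 54.4
tool_pos: [0.4665, 0.3101, 0.0949]
orientation: [-1.494, -2.761, 0.006]
force: [-0.7, -0.0, 0.3]
opening: 0.0008
gripper_force: 0.0
```

```bash
python3 open.py; python3 -c "
from door import *
rows([1.265],.095,off=.03,r=.2);rows([1.2,1.1,1.0,.9],.095,off=.0145,r=.195)"
```

```text
th 1.235 0.5454545454545454
top jar r 107.5 n 52.0 size [47 48] world [0.6092 0.2723]
top jar r 171.0 n 53.0 size [46 40] world [0.5579 0.2348]
side jar r 170.5 n 52.0 size [55 48] world [0.5578 0.236 ]
side jar r 108.0 n 57.5 size [54 43] world [0.612  0.2675]
slot 0 [0.6599 0.3105]
slot 1 [0.6093 0.2748]
slot 2 [0.5586 0.239 ]
slot 3 [0.508  0.2033]
yaw 0.615
shift [-112.3  -26.1 -101.5] turn -0.036 q6 -0.08
1.26 [0.484 0.291] [-25.   2.   4.] turn -0.01
q [ 0.5   0.15  1.74 -0.    1.25 -0.08] [0.5 0.5 0.6] [0.4685 0.3116 0.0985]
1.2 [0.503 0.27 ] [-53.   6.   4.] turn -0.07
1.1 [0.514 0.254] [-73.   7.   4.] turn -0.17
1.0 [0.527 0.24 ] [-92.  10.   4.] turn -0.27
0.9 [0.542 0.227] [-111.   15.    4.] turn -0.37
q [ 0.5   0.15  1.74 -0.    1.25 -0.08] [0.5 0.5 0.6] [0.4685 0.3116 0.0985]
```

Jars stand in slots 1 and 2. Closing in one batch along the arc that worked before.

Call:
arm_command --increments "1 -20 1 3 0;1 -36 3 3 -0.03;1 -53 6 3 -0.07;1 -73 7 3 -0.17;1 -92 10 3 -0.27"

```text
t: 55.0
tool_pos: [0.528, 0.2402, 0.0971]
orientation: [1.101, 2.94, 0.004]
force: [-0.1, 2.3, 0.1]
opening: 0.0004
gripper_force: 0.7
```

Call:
arm_command --increments "1 -19 -1 0 -0.1;1 -38 1 0 -0.2;1 -57 4 0 -0.3;1 -75 8 0 -0.4;1 -93 15 0 -0.5"

```text
t: 55.5
tool_pos: [0.608, 0.1897, 0.0972]
orientation: [0.34, 3.12, 0.002]
force: [-0.4, 0.7, 0.5]
opening: 0.0006
gripper_force: 0.7
```

```bash
python3 st.py; python3 -c "
from door import *
rows([.5,.4,.3,.2,.15,.1,.08,.05,.02],.095,off=.0145,r=.2)"
```

```text
r 0.1635 n -0.1083 th est 0.574 z 0.0972 F u,n,z -0.8 -0.2 0.5 pad 0.7 Mz [ 0.22  0.14 -0.  ]
tool x along n: -0.88 along u -0.476
0.5 [0.609 0.185] [-2. -5.  2.] turn 0.0
0.4 [0.629 0.18 ] [-22.  -5.   2.] turn -0.1
0.3 [0.648 0.177] [-42.  -4.   2.] turn -0.2
0.2 [0.668 0.176] [-62.  -0.   2.] turn -0.3
0.15 [0.678 0.177] [-72.   2.   2.] turn -0.35
0.1 [0.688 0.177] [-81.   5.   2.] turn -0.4
0.08 [0.692 0.178] [-85.   7.   2.] turn -0.42
0.05 [0.698 0.179] [-91.   9.   3.] turn -0.45
0.02 [0.704 0.18 ] [-96.  11.   3.] turn -0.48
q [ 0.22  0.33  1.53  0.    1.28 -1.13] [-0.4  0.7  0.5] [0.608  0.1897 0.0972]
```

Call:
arm_command --increments "1 -20 -5 1 -0.1;1 -40 -4 1 -0.2;1 -60 0 1 -0.3;1 -72 2 1 -0.36;1 -81 5 1 -0.41"

```text
t: 56.0
tool_pos: [0.6886, 0.1768, 0.0964]
orientation: [-0.299, 3.123, 0.0]
force: [-0.1, -0.4, -0.7]
opening: 0.0004
gripper_force: 0.0
```

Call:
arm_command --increments "1 -4 1 0 -0.03;1 -7 2 0 -0.05;1 -10 3 0 -0.06;1 -12 3 0 -0.07;1 -14 4 0 -0.08"

```text
t: 56.5
tool_pos: [0.6989, 0.1836, 0.0936]
orientation: [0.422, -3.113, 0.001]
force: [-2.5, -2.8, 1.5]
opening: 0.0004
gripper_force: 1.4
```

```bash
python3 st.py
```

```text
r 0.1945 n -0.0226 th est 0.042 z 0.0936 F u,n,z 2.0 -3.2 1.5 pad 1.4 Mz [-0.38  0.41 -0.07]
tool x along n: -1.0 along u -0.009
```

This is past the old stall point with only 3 N, so the jar in slot3 was what blocked the door. Pushing on until it seats.

Call:
arm_command --increments "1 -3 0 0 -0.01;1 -6 0 0 -0.01;1 -9 0 0 -0.01;1 -11 0 0 -0.01;1 -11 0 0 -0.01"

```text
t: 57.0
tool_pos: [0.708, 0.1866, 0.0934]
orientation: [0.437, -3.107, 0.0]
force: [-12.5, -2.6, 6.9]
opening: 0.0006
gripper_force: 6.4
```

```bash
python3 st.py
```

```text
r 0.1941 n -0.013 th est -0.008 z 0.0934 F u,n,z -0.9 -12.7 6.9 pad 6.4 Mz [-0.35  1.75 -0.01]
tool x along n: -1.0 along u 0.0
```

The door is at 0 against its stop. I retreat, check the angle, and hand in if it is seated.

Call:
arm_command --increments "1 15 0 0 0;1 40 0 0 0;1 70 0 -30 0;1 110 0 -80 0;1 150 0 -110 0"

```text
t: 57.5
tool_pos: [0.5752, 0.1483, 0.1962]
orientation: [-0.437, 3.109, 0.0]
force: [0.8, -0.9, 1.3]
opening: 0.0005
gripper_force: 0.0
```

Call:
arm_command --increments "1 50 0 0 0;1 70 0 0 0;1 70 0 0 0;1 70 0 0 0;1 70 0 0 0"

```text
t: 58.0
tool_pos: [0.5092, 0.1292, 0.1949]
orientation: [-0.437, 3.11, 0.0]
force: [-1.0, 0.6, -0.1]
opening: 0.0005
gripper_force: 0.0
```

Run:
```python
from door import *
t=robot.read_camera('top'); u=np.array([np.cos(SHUT),np.sin(SHUT)]);n=np.array([-u[1],u[0]])
C,Rr=[],[]
for r in np.arange(.03,.25,.01):
    o=np.arange(-.03,.02,.001); px=np.array([t[int(round(q[1])),int(round(q[0]))] for q in (proj('top',np.r_[H+r*u+n*k,.11]) for k in o)],int)
    m=(abs(px[:,2]-192)<20)&(abs(px[:,0]-112)<25)
    if m.sum()>4: Rr.append(r);C.append(np.median(o[m]))
k=np.polyfit(Rr,C,1); print("theta",-k[0].round(3),"off",k[1].round(4),len(Rr),(np.array(C)*1000).round())
print(robot.read_state()['force'],robot.read_state()['tool_pos'])
if abs(k[0])<.03 and len(Rr)>10: print(robot.close_job())
```

```text
theta 0.002 off 0.0005 22 [ 1.  1.  1.  0.  0.  0.  1.  1.  0.  1.  1.  0.  0.  1. -1.  1. -0.  0.
  0.  0.  1.  1.]
[0.67431222 0.35000783 1.19604762] [0.5091494  0.12921885 0.19463379]
the job is handed in; nothing more can be done
None
```

The job is handed in: the two heavy jars stand in rack slots 1 and 2 and the two light ones in the tub. The door is seated, at about 0.002 rad by camera; it stalled at the catch (up to ~87 N at the wrist) until I moved one heavy jar from slot3 to slot2.

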